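Set up the jar-filling station in the food pantry

TASK

Get the filling station ready: first stand the empty blue jar upright inside the black ring on the scale, then take the red-handled steel sieve funnel off its slanted holder and seat it in the jar's orange conical mouth, fully home and level, with the jar still in the ring. Set both down rather than dropping them, let go, and leave the tins, the sauce bottle and the yellow-capped jar where they stand.

Things in the scene. Friction and masses are not known exactly. Their poses are not given: they have to be found in the camera images.
- jar: empty jar: blue round body 60 mm across (straight, slightly faceted), 110 mm tall, orange rim flaring to 65 mm; loose, upright, 0.2-0.4 kg; grip the body 20-50 mm below the rim. Origin: centre of its underside, z up its axis. It and the red tin stand in two places, either way round
- jar_mouth (a point): centre of the jar's mouth at rim level, 110 mm above the jar's origin. The mouth is a cone narrowing downward at 25 degrees from the axis: 58 mm across at the rim, 39 mm across 20 mm lower
- funnel: loose steel sieve funnel, a cone with the jar's 25 degree taper: 32 mm across at its lower end, 96 mm at its rim 69 mm higher; about 0.16 kg. Origin: centre of the lower end, z along its axis to the wide mouth. Starts in the holder's collar, axis leaning 35 degrees, y axis level; comes out along its axis. Fully home in the jar its origin is 82 mm above the jar's origin
- funnel_grip (a point): centre of the red handle bar over the funnel's mouth, on its axis 96 mm above its origin, frame parallel to the funnel's. The bar is 56 mm long (funnel's x), 12 mm thick (y), 20 mm tall (86 to 106 mm above the origin), with a thin wire sloping from each end to the rim
- rack: funnel's slanted holder, fixed: wooden base 150 x 140 x 12 mm, two posts 92 mm high, 112 mm apart along y, between them a green conical collar 76 mm across inside, centre 85 mm up. Origin: centre of the underside, z up; collar axis leans 35 degrees from z to the holder's -x (robot side). Holder and scale stand on opposite sides, either way round
- scale: portion scale, fixed: grey housing 190 x 160 x 38 mm, round steel pan 132 mm across with its top 46 mm above the table, and on the pan a black ring 78 mm outside, 70 mm inside, 8 mm tall. Origin on the table under the centre of the pan, z up.
- scale_seat (a point): centre of the black ring on the top of the pan, where the jar's underside comes to stand (46 mm above the table)
- tin: bystander: tin with a red band, 66 mm across, 100 mm tall, in the front row beside the jar; origin at the centre of its underside
- spread_jar: bystander: amber jar with a yellow cap, 64 mm across, 110 mm tall, further back; origin at the centre of its underside
- sauce: bystander: red sauce bottle, 58 mm across, 170 mm tall, further back; origin at the centre of its underside
- bean_tin: bystander: tin with a green band, 74 mm across, 110 mm tall, further back; origin at the centre of its underside
There are look-alikes about, which are no part of the job. What is shaped like the jar but purple is not meant.

How it is judged:
On the way, in this order (a step that is already met when the one before it is completed fails the run):
1. the jar stands upright in the ring on the scale, let go, without the funnel in it (horizontal distance between jar and scale_seat below 0.008 m and z of jar in the frame of scale_seat below 0.003 m and angle between jar's own z axis and vertical below 0.05 rad and contact force between jar and the fingers below 0.05 N and distance between funnel and jar_mouth above 0.06 m), for 0.2 s.
2. the funnel sits fully home and level in the jar's mouth (horizontal distance between funnel and jar below 0.006 m and z of funnel in the frame of jar below 0.0865 m and angle between the z axis of funnel and the z axis of jar, either way round below 0.07 rad), for 0.2 s.
At the end, for the whole second after the job is handed in: Jar upright (3 deg) on the pan in the ring (axis within 8 mm of its centre, underside within 3 mm of the pan); funnel in its mouth, wide end up: axes within 6 mm and 4 deg, within 4.5 deg of vertical, no more than 4.5 mm above fully home; both at rest and released (all of step 2 and horizontal distance between jar and scale_seat below 0.008 m and z of jar in the frame of scale_seat below 0.003 m and angle between jar's own z axis and vertical below 0.05 rad and z of funnel in the frame of jar above 0.076 m and angle between funnel's own z axis and vertical below 0.08 rad and linear speed of each of funnel, jar below 0.02 m/s); the robot touches nothing.
It fails at once if a bystander (tin, spread jar, sauce bottle, bean tin) is moved more than 30 mm or tipped over (distance of any of tin, spread_jar, sauce, bean_tin from where it was at the start of the episode above 0.03 m or angle between any of tin, spread_jar, sauce, bean_tin's own z axis and vertical above 0.6 rad).
It fails at once if the jar or the funnel is dropped (falls freely faster than 0.5 m/s, a drop of about 13 mm) ((linear speed of funnel above 0.5 m/s and contact force between funnel and the fingers below 0.02 N) or (linear speed of jar above 0.5 m/s and contact force between jar and the fingers below 0.02 N)).
It also fails if it takes over 69 s, if anything falls off the work surface, if the arm or the gripper's body presses on something with over 40 N, if the wrist force passes 120 N, or if a joint passes its speed limit or range.

ROBOT

A 6-joint arm with a two-finger parallel gripper is mounted at the origin on the work surface. World frame = base frame: x ahead of the robot, y to its left, z up, the work surface at z = 0. Lengths are in m, angles in rad, forces in N, time in s.
With the tool pointing down it reaches from about 0.25 to 0.8 m from the base axis. Payload 3.9 kg.
Tool frame: the origin (TCP) lies at the very end of the fingers, on their centre line; the grasp point (between the pads) lies 19 mm behind it (ctrl.tcp_to_grasp is the distance from the TCP to the grasp point, in m); y points along the fingers, z is the direction in which the jaws open and shut, and the axes are right-handed (so a half turn about y gives the same grasp; the last joint's range is limited). The gripper opens to 85 mm and grips with 20 to 120 N. Pads are 22 mm wide; open, the fingers measure 114 mm over their backs; the gripper's body (76 mm by 85 mm) begins 54 mm behind the grasp point. The pads swing forward as they close: fully open they stand 13 mm farther back than shut.
Start: joints at [-1.276, 0.26, -0.138, 1.173, 0, 1.571], TCP at [0.153, -0.502, 0.197] pointing down, gripper open.
Joint ranges: [-2.78, 2.78], [-0.83, 1.72], [-1.28, 1.37], [-1.9, 2.12], [-1.57, 1.48], [-3.14, 3.14]. Speed limits (rad/s): [2.57, 2.57, 3.14, 3.14, 3.14, 3.14].

INTERFACE

Orientations are given as a 3x3 rotation matrix whose columns are the frame's x, y, z axes.
In Python, from station import ctrl gives the robot as it stands. The module is installed in compiled form; this text tells all that it offers.
- The arm moves only by the shell command python3 -m pendant 'ROWS' [OPENING] [FORCE]. ROWS is text: rows parted by semicolons, each of 4 numbers parted by spaces: the shift along the tool's x, y, z in cm, then the turn about the tool's y in degrees. A call has 1 to 10 rows; each row shifts and turns the commanded pose from where the row before left it, along the tool's axes as they then stand; what a row does not reach is not made up. A row lasts 1/12 s, in which the tool goes at most 41.7 mm and 7.16 degrees, less where a joint would pass 70% of its speed; a pose out of reach is approached as far as the arm can. A call is refused whole if a number of a shift passes 4.17 or a number of a turn 7.16, either way. A call with a gripper value outside its range is refused whole. OPENING is the closure, from -1 (fully open) to 1 (shut), set as the call begins (- or left out, the last holds). The fingers move at their own pace and stop on an object; FORCE is the grip in N (left out, the last holds). Time passes only in rows, so rows that do not move let the fingers close. It gives the time, the measured TCP pose, the force and the opening at its end, in the units of the state.
- ctrl.get_obs(): the state, without advancing time (a new reading comes with each control period).
- ctrl.get_image(name): name is "scene" or "top"; returns the picture (480x640x3 uint8, red, green, blue); there is no depth.
- ctrl.camera_params(name): a dict with "vertical_fov" (degrees; the focal length in pixels is half the picture's height over the tangent of half this angle, whatever the lens; pixels are square), "cx", "cy" (the principal point, pixels), "rvec" (rotation vector, rad) and "tvec" (3), from world to camera coordinates, as OpenCV has them. Camera axes: x right, y down, z forward; pixel columns grow to the right and rows downward; lengths in m; the calibration is good to about 2 mm. A picture is of the moment at which its call begins. camera_params takes no time and is no camera call.
- ctrl.sign_off(): hands the job in, once; it reports no verdict.
Trained networks look in the newest picture that a camera, given by its name, has taken for a name from the list of things; names that differ only in an ending like _2 or _b are one class to them, and where a whole thing is asked for, a point or a joint stands for the part that bears it (a point fixed in the world has none). Each returns a list of dicts, best first, with "p" (0 to 1); they miss things now and then, are a little off and sometimes report something else, mostly with a low value. They report only what shows in the picture. A call takes as long as a camera call. They do not tell look-alikes from the thing itself.
- ctrl.recognise(camera, thing): "pixel" ([column, row] in pixels, amid what is visible of it).
The state is a dict: "t": time; "qpos": joint angles; "qvel": joint speeds; "joint_efforts": joint torques, N m; "tcp_pos": TCP position; "tcp_rot": TCP orientation; "wrist_force": force on the tool from outside, world axes, zero at the start; "wrist_torque": the same for the moment, N m; "width": finger opening in m.
Only numpy, scipy, OpenCV 4.12 (cv2) and the standard library are available. Lean on these libraries where they do the work, as an engineer would, in place of code of your own. Each camera call takes 0.05 s, during which the arm holds its last target.

## Working session

There is one attempt and no reset: what is moved stays moved. The work goes in short steps, Python scripts to look and compute and a shell command to move; the robot and the scene stay as the last step left them, time stands still between calls to the robot, and variables do not carry over. Pictures are saved under pics/ and viewed, and the job is handed in when it is done.

```bash
mkdir -p pics; python3 - <<'E'
from station import ctrl
import cv2,numpy as np
for n in ("scene","top"):
    im=ctrl.get_image(n); cv2.imwrite(f"pics/{n}0.png",im[:,:,::-1]); print(n,ctrl.camera_params(n))
o=ctrl.get_obs(); print({k:np.round(v,3).tolist() for k,v in o.items()}, ctrl.tcp_to_grasp)
E
```

```text
scene {'vertical_fov': 49.546384260949964, 'cx': 319.89814848483206, 'cy': 235.50497067426573, 'rvec': array([ 2.06742832,  1.66903523, -0.47877148]), 'tvec': array([-0.12602035, -0.37266268,  1.23087946])}
top {'vertical_fov': 56.015317635555704, 'cx': 318.42214029428794, 'cy': 233.60586089971568, 'rvec': array([ 2.18554633, -2.13554781,  0.05712184]), 'tvec': array([0.01289442, 0.54213546, 0.85828674])}
{'t': 0.1, 'qpos': [-1.276, 0.261, -0.139, 1.173, -0.0, 1.571], 'qvel': [-0.001, -0.002, 0.004, 0.001, -0.001, 0.0], 'joint_efforts': [-0.001, -40.651, 25.453, 0.01, -0.0, 0.0], 'tcp_pos': [0.152, -0.502, 0.196], 'tcp_rot': [[-0.957, -0.001, 0.291], [-0.291, 0.002, -0.957], [0.0, -1.0, -0.002]], 'wrist_force': [-0.72, -0.516, 0.102], 'wrist_torque': [-0.049, -0.031, -0.031], 'width': 0.085} 0.0187
```

View pics/scene0.png

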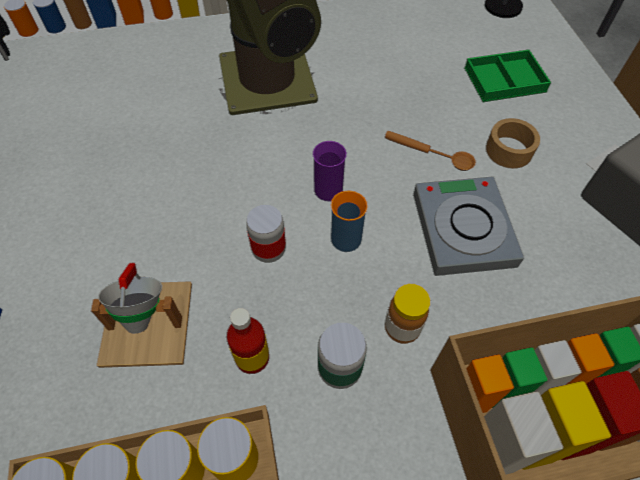

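View pics/top0.png

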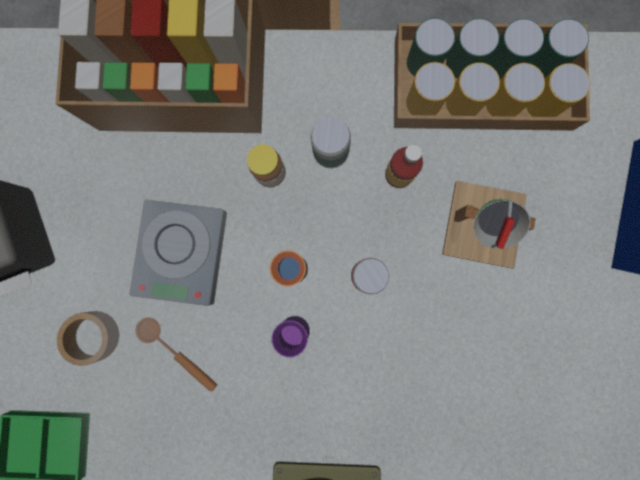

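```bash
cat > h.py <<'E'
import numpy as np,cv2
from station import ctrl
def cam(n):
    c=ctrl.camera_params(n); f=240/np.tan(np.radians(c['vertical_fov']/2))
    K=np.array([[f,0,c['cx']],[0,f,c['cy']],[0,0,1]]); return K,c['rvec'],c['tvec']
C={n:cam(n) for n in("scene","top")}
def proj(n,P):
    K,r,t=C[n]; return cv2.projectPoints(np.atleast_2d(np.array(P,float)),r,t,K,None)[0].reshape(-1,2)
def ray(n,px,z):
    K,r,t=C[n]; R=cv2.Rodrigues(r)[0]; d=R.T@np.linalg.inv(K)@np.array([px[0],px[1],1]); o=-R.T@t
    return o+d*(z-o[2])/d[2]
def tri(a,b):
    Ps=[C[n][0]@np.c_[cv2.Rodrigues(C[n][1])[0],C[n][2]] for n in("scene","top")]
    X=cv2.triangulatePoints(Ps[0],Ps[1],np.array(a,float).reshape(2,1),np.array(b,float).reshape(2,1)); return (X[:3]/X[3]).ravel()
E
python3 - <<'E'
from h import *
for n in C:
  K,r,t=C[n];print(n,-cv2.Rodrigues(r)[0].T@t, proj(n,[[0,0,0],[.2,0,0],[.2,.2,0],[.152,-.502,.196]]))
for th in ("jar","jar_mouth","scale_seat","scale","funnel_grip","funnel","rack","tin","spread_jar","sauce","bean_tin"):
  d={n:[(np.round(e['pixel']).tolist(),round(e['p'],2)) for e in ctrl.recognise(n,th)] for n in C}
  print(th,d)
  if all(d.values()): print('   ',np.round(tri(d['scene'][0][0],d['top'][0][0]),3))
im=[ctrl.get_image("top")[190:350,230:330],ctrl.get_image("scene")[130:270,290:390]]
cv2.imwrite("pics/crop1.png",np.hstack([cv2.resize(i,(400,560),interpolation=2)[:,:,::-1] for i in im]))
im=[ctrl.get_image("top")[160:280,430:550],ctrl.get_image("scene")[250:370,85:205]]
cv2.imwrite("pics/crop2.png",np.hstack([cv2.resize(i,(400,400),interpolation=2)[:,:,::-1] for i in im]))
E
```

```text
scene [ 0.9779765  -0.08862172  0.83995893] [[266.65456049  78.05501699]
 [281.33245279 139.67002956]
 [370.50132081 125.69777082]
 [ -7.44955449  87.45674799]]
top [ 0.46558924 -0.00536013  0.90218135] [[325.2011475  518.62383931]
 [327.59915408 410.34826229]
 [225.35391266 406.73960696]
 [668.97568842 497.01437108]]
jar {'scene': [([326.0, 169.0], 0.92), ([349.0, 219.0], 0.58)], 'top': [([291.0, 338.0], 0.62), ([289.0, 268.0], 0.58), ([471.0, 228.0], 0.2)]}
    [0.343 0.068 0.053]
jar_mouth {'scene': [([332.0, 170.0], 0.94), ([347.0, 221.0], 0.88)], 'top': [([288.0, 337.0], 0.93), ([291.0, 268.0], 0.58)]}
    [0.345 0.077 0.05 ]
scale_seat {'scene': [([467.0, 226.0], 0.64), ([129.0, 298.0], 0.23)], 'top': []}
scale {'scene': [([469.0, 226.0], 0.79)], 'top': [([180.0, 253.0], 0.64)]}
    [0.5   0.31  0.005]
funnel_grip {'scene': [([131.0, 299.0], 0.87), ([150.0, 332.0], 0.53)], 'top': [([496.0, 221.0], 0.63), ([267.0, 165.0], 0.54)]}
    [ 0.566 -0.299  0.086]
funnel {'scene': [([131.0, 294.0], 0.74), ([340.0, 356.0], 0.35)], 'top': [([502.0, 224.0], 0.86)]}
    [ 0.56  -0.301  0.094]
rack {'scene': [([151.0, 332.0], 0.71)], 'top': [([473.0, 225.0], 0.8)]}
    [ 0.572 -0.299 -0.039]
tin {'scene': [([263.0, 236.0], 0.89)], 'top': [([176.0, 252.0], 0.71), ([372.0, 279.0], 0.57)]}
    [0.597 0.026 0.405]
spread_jar {'scene': [([130.0, 294.0], 0.59), ([408.0, 313.0], 0.57)], 'top': [([269.0, 168.0], 0.85)]}
    [ 0.693 -0.097  0.469]
sauce {'scene': [], 'top': [([403.0, 166.0], 0.89)]}
bean_tin {'scene': [([340.0, 352.0], 0.93)], 'top': [([328.0, 140.0], 0.82)]}
    [0.715 0.007 0.07 ]
```

View pics/crop1.png

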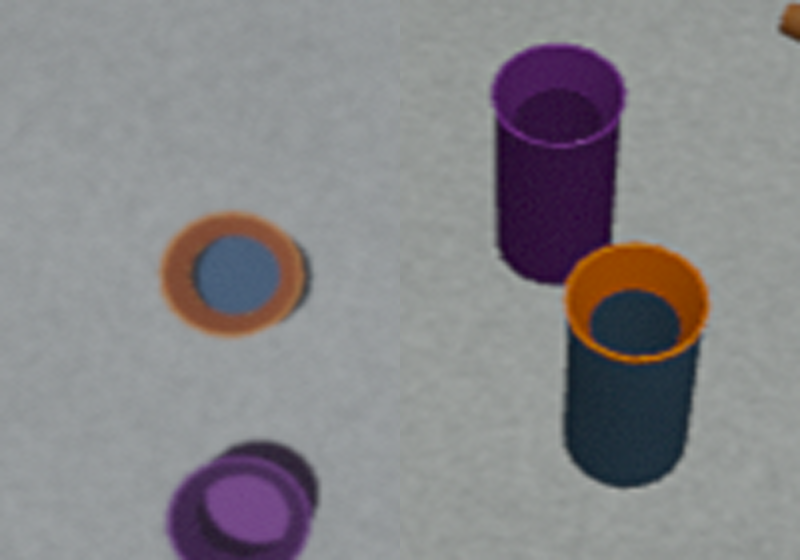

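View pics/crop2.png

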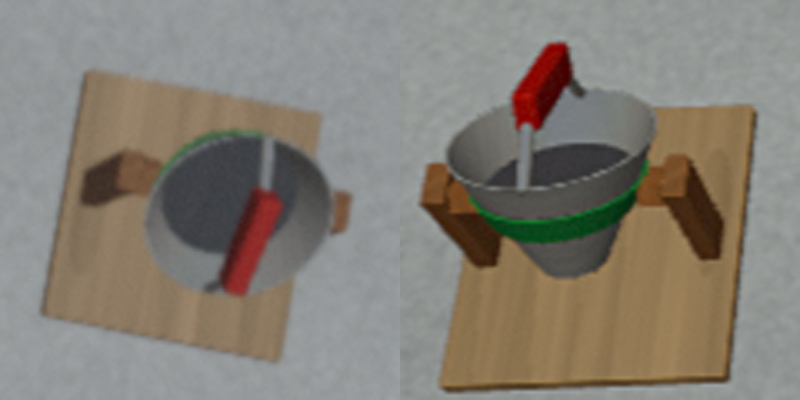

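```bash
cat > fit.py <<'E'
from h import *
from scipy.optimize import least_squares
def circfit(n,pts,z,r=None):
    P=np.array([ray(n,p,z)[:2] for p in pts])
    f=lambda v:np.hypot(*(P-v[:2]).T)-(r if r else v[2])
    s=least_squares(f,[*P.mean(0),r or .03],loss='soft_l1',f_scale=.001); return s.x if not r else s.x[:2], np.sqrt(np.mean(s.fun**2)) if False else np.median(abs(f(s.x)))
def orange_rim(n,box,img=None):
    im=ctrl.get_image(n) if img is None else img
    x0,y0,x1,y1=box; hsv=cv2.cvtColor(im,cv2.COLOR_RGB2HSV)
    m=((hsv[...,0]<20)&(hsv[...,1]>120)&(hsv[...,2]>60)).astype(np.uint8); k=np.zeros_like(m);k[y0:y1,x0:x1]=m[y0:y1,x0:x1]
    cs=cv2.findContours(k,cv2.RETR_EXTERNAL,cv2.CHAIN_APPROX_NONE)[0]; c=max(cs,key=cv2.contourArea)
    return cv2.convexHull(c).reshape(-1,2).astype(float)
E
python3 - <<'E'
from fit import *
for n,b in(("top",(260,240,320,295)),("scene",(325,185,375,228))):
    print(n,circfit(n,orange_rim(n,b),.110),circfit(n,orange_rim(n,b),.110,.0325))
# ring / pan
for n,b in(("top",(130,200,225,305)),("scene",(415,175,520,270))):
    im=ctrl.get_image(n); g=cv2.cvtColor(im,cv2.COLOR_RGB2GRAY); x0,y0,x1,y1=b
    k=np.zeros_like(g); k[y0:y1,x0:x1]=(g[y0:y1,x0:x1]<60)*255
    cs=cv2.findContours(k,cv2.RETR_EXTERNAL,cv2.CHAIN_APPROX_NONE)[0]
    for c in sorted(cs,key=cv2.contourArea)[-3:]:
        h=cv2.convexHull(c).reshape(-1,2)
        if len(h)>8: print(n,cv2.boundingRect(c),circfit(n,h,.054),circfit(n,h,.054,.039))
    cv2.imwrite(f"pics/s_{n}.png",cv2.resize(im[y0:y1,x0:x1],None,fx=5,fy=5,interpolation=2)[:,:,::-1])
E
```

```text
top (array([0.4725059, 0.0747979, 0.0301172]), np.float64(0.0002892955272358784)) (array([0.47088314, 0.07594001]), np.float64(0.0017529079046214834))
scene (array([0.47495288, 0.07579075, 0.03201908]), np.float64(0.0002031570859969134)) (array([0.47485842, 0.07587195]), np.float64(0.0004272464474794069))
scene (415, 188, 105, 82) (array([0.50248416, 0.31562711, 0.11995226]), np.float64(0.002694610256017735)) (array([0.58395334, 0.31254722]), np.float64(0.010489731323535194))
scene (451, 204, 42, 36) (array([0.51837074, 0.29837725, 0.03917691]), np.float64(0.0007083646139601704)) (array([0.5184248, 0.298417 ]), np.float64(0.0007016066314733463))
```

```bash
python3 - <<'E'
import cv2,numpy as np
a=cv2.imread("pics/s_top.png");b=cv2.imread("pics/s_scene.png")
h=400;cv2.imwrite("pics/s_both.png",np.hstack([cv2.resize(i,(380,400)) for i in(a,b)]))
E
```

```text
(no output)
```

View pics/s_both.png

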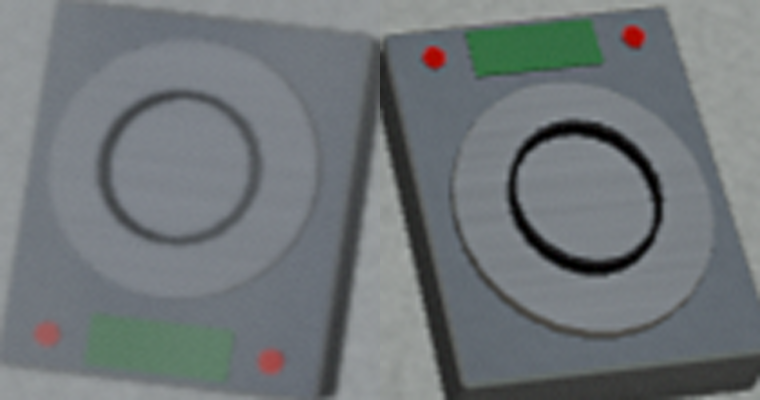

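```bash
python3 - <<'E'
from fit import *
im=ctrl.get_image("top"); g=cv2.cvtColor(im,cv2.COLOR_RGB2GRAY)
x0,y0,x1,y1=145,212,208,277
for T in (85,90,95,100,105):
    k=np.zeros_like(g); k[y0:y1,x0:x1]=(g[y0:y1,x0:x1]<T)*255
    cs=cv2.findContours(k,cv2.RETR_EXTERNAL,cv2.CHAIN_APPROX_NONE)[0]
    if cs:
        c=max(cs,key=cv2.contourArea);h=cv2.convexHull(c).reshape(-1,2).astype(float)
        if len(h)>5: print(T,cv2.boundingRect(c),circfit("top",h,.054),circfit("top",h,.054,.039)[0])
hsv=cv2.cvtColor(im,cv2.COLOR_RGB2HSV)
for S in(50,70,90):
    k=np.zeros_like(g); b=(slice(240,300),slice(255,320)); k[b]=((hsv[...,0]<25)&(hsv[...,1]>S))[b]*255
    c=max(cv2.findContours(k,cv2.RETR_EXTERNAL,cv2.CHAIN_APPROX_NONE)[0],key=cv2.contourArea);h=cv2.convexHull(c).reshape(-1,2).astype(float)
    print(S,circfit("top",h,.110))
# rack / base corners from views via fit: wood top z=.012
from scipy.optimize import least_squares
top=[(430+85*.3,160+70*.3),(430+320*.3,160+115*.3),(430+278*.3,160+360*.3),(430+43*.3,160+315*.3)]
sc=[(85+(755-400)*.3,250+107*.3),(85+(727-400)*.3,250+378*.3),(85+(442-400)*.3,250+387*.3)]
T=np.array([ray("top",p,.012)[:2] for p in top]);S=np.array([ray("scene",p,.012)[:2] for p in sc])
print(T,S,T.mean(0))
E
```

```text
85 (155, 224, 38, 39) (array([0.51458034, 0.29915075, 0.03720602]), np.float64(0.00023458112738681397)) [0.51315085 0.29775753]
90 (155, 224, 40, 40) (array([0.51434195, 0.29873715, 0.03814791]), np.float64(0.00016646136616663837)) [0.51427714 0.29859751]
95 (155, 224, 40, 40) (array([0.51427837, 0.29856716, 0.03841412]), np.float64(0.0001443388413004537)) [0.51429417 0.29850238]
100 (154, 224, 41, 40) (array([0.51423533, 0.29859108, 0.03872894]), np.float64(0.000224016930947063)) [0.51427742 0.29858963]
105 (154, 224, 42, 41) (array([0.51425203, 0.29856902, 0.03928635]), np.float64(0.00026788437871373)) [0.51416718 0.29854704]
50 (array([0.47256552, 0.07526993, 0.03194071]), np.float64(0.00034244659699978267))
70 (array([0.4726115 , 0.0753533 , 0.03137135]), np.float64(0.00021405968276810503))
90 (array([0.47250309, 0.07510022, 0.03094362]), np.float64(0.00027575227332155006))
[[ 0.65323218 -0.24330856]
 [ 0.62874905 -0.38055953]
 [ 0.48395012 -0.3543153 ]
 [ 0.50699961 -0.21866714]] [[ 0.51345418 -0.21686669]
 [ 0.65973402 -0.24258043]
 [ 0.63508257 -0.37832808]] [ 0.56823274 -0.29921263]
```

```bash
python3 -m pendant '0 0 0 5.6;0 0 0 5.6;0 0 0 5.7;-1.8 0 -3.2 0;-1.8 0 -3.2 0;-1.8 0 -3.2 0;-1.8 0 -3.2 0;-1.8 0 -3.2 0;-1.8 0 -3.2 0;-1.8 0 -3.2 0' -1 30; python3 -m pendant '-1.8 0 -3.2 0;-1.8 0 -3.2 0;-1.8 0 -3.2 0;-1.8 0 -3.2 0;-1.8 0 -3.2 0;-1.8 0 -3.2 0;-1.8 0 -3.2 0;-1.8 0 -3.2 0;0 0 0 0;0 0 0 0'
```

```text
t: 2.58
tcp_pos: [0.2791, -0.2769, 0.1967]
tcp_rot: [[-1.0, 0.001, -0.001], [0.001, -0.0, -1.0], [-0.001, -1.0, 0.0]]
wrist_force: [0.9, -0.2, 0.6]
width: 0.0851
t: 3.42
tcp_pos: [0.4233, -0.0209, 0.1964]
tcp_rot: [[-1.0, -0.0, 0.004], [-0.004, -0.0, -1.0], [0.0, -1.0, 0.0]]
wrist_force: [0.2, -0.2, 0.9]
width: 0.0851
```

```bash
python3 -m pendant '-1.68 0 -3.21 0;-1.68 0 -3.21 0;-1.68 0 -3.21 0;0 0 0 0;0 0 0 0' ; python3 - <<'E'
from h import *
o=ctrl.get_obs();p=o['tcp_pos']
out=[]
for n in("scene","top"):
    im=ctrl.get_image(n).copy(); u=proj(n,p)[0]; print(n,u)
    x,y=int(u[0]),int(u[1]); c=cv2.resize(im[max(0,y-70):y+70,x-70:x+70],(390,390),interpolation=2)
    out.append(c)
cv2.imwrite("pics/g1.png",np.hstack(out)[:,:,::-1])
E
```

```text
t: 3.83
tcp_pos: [0.4731, 0.035, 0.1971]
tcp_rot: [[-0.999, -0.003, 0.05], [-0.051, 0.033, -0.998], [0.001, -0.999, -0.033]]
wrist_force: [-0.3, 0.5, -0.3]
width: 0.0856
scene [326.11503295 176.00018564]
top [307.56921312 267.6111495 ]
```

View pics/g1.png

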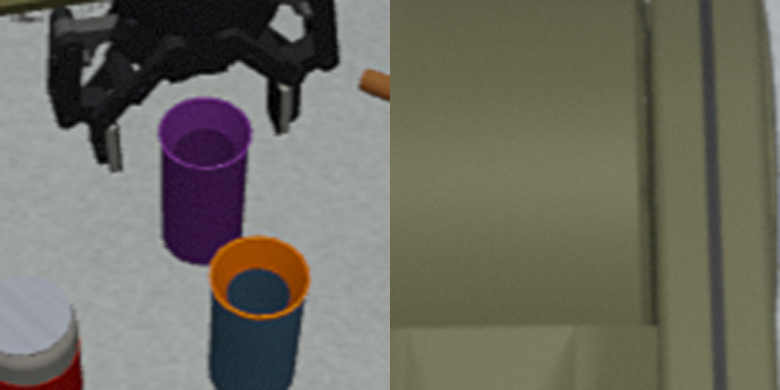

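```bash
python3 -m pendant '0 0 0 0;0 0 0 0;0 0 0 0' ; python3 - <<'E'
from h import *
o=ctrl.get_obs();print(np.round(o['qpos'],3),np.round(o['tcp_rot'],3))
E
```

```text
t: 4.18
tcp_pos: [0.4726, 0.0354, 0.1975]
tcp_rot: [[-0.999, -0.002, 0.05], [-0.051, 0.034, -0.998], [0.0, -0.999, -0.034]]
wrist_force: [-0.5, -0.4, -0.3]
width: 0.0854
[ 0.049  0.173 -0.252  1.147  0.034  3.141] [[-0.999 -0.002  0.05 ]
 [-0.051  0.034 -0.998]
 [ 0.    -0.999 -0.034]]
```

```bash
R='x'; python3 -m pendant '0 0 0 -7.1;0 0 0 -7.1;0 0 0 -7.1;0 0 0 -7.1;0 0 0 -7.1;0 0 0 -7.1;0 0 0 -7.1;0 0 0 -7.1;0 0 0 -7.1;0 0 0 -7.1' ; python3 -m pendant '0 0 0 -7.1;0 0 0 -7.1;0 0 0 -7.1;0 0 0 -7.1;0 0 0 -7.1;0 0 0 -7.1;0 0 0 -7.1;0 0 0 -7.1;0 0 0 -7.1;0 0 0 -7.1' ;python3 -m pendant '0 0 0 -7;0 0 0 -7;0 0 0 -7;0 0 0 -7;0 0 0 -7;0 0 0 0;0 0 0 0;0 0 0 0'; python3 - <<'E'
from h import *
o=ctrl.get_obs();print(np.round(o['qpos'],3),np.round(o['tcp_rot'],3))
E
```

```text
t: 5.02
tcp_pos: [0.4729, 0.0357, 0.1974]
tcp_rot: [[-0.271, -0.002, 0.963], [-0.962, 0.034, -0.271], [-0.032, -0.999, -0.011]]
wrist_force: [0.1, -0.3, 1.4]
width: 0.0853
t: 5.85
tcp_pos: [0.4728, 0.0357, 0.1974]
tcp_rot: [[0.822, -0.002, 0.57], [-0.569, 0.034, 0.822], [-0.021, -0.999, 0.027]]
wrist_force: [0.2, 0.1, -0.3]
width: 0.0853
t: 6.52
tcp_pos: [0.473, 0.0359, 0.1974]
tcp_rot: [[1.0, -0.002, 0.003], [-0.003, 0.034, 0.999], [-0.002, -0.999, 0.034]]
wrist_force: [0.5, -0.3, 0.4]
width: 0.0856
[ 0.05   0.173 -0.251  1.147  0.034  0.054] [[ 1.    -0.002  0.003]
 [-0.003  0.034  0.999]
 [-0.002 -0.999  0.034]]
```

```bash
python3 -m pendant '0 0 0 -7;0 0 0 -7;0 0 0 -7;0 0 0 -7;0 0 0 -7;0 0 0 -7;0 0 0 -7;0 0 0 -7;0 0 0 -7;0 0 0 -7' ; python3 -m pendant '0 0 0 -7;0 0 0 -7;0 0 0 -7;0 0 0 -7;0 0 0 -7;0 0 0 -7;0 0 0 -7;0 0 0 -7;0 0 0 -7;0 0 0 -7' ;python3 -m pendant '0 0 0 -7;0 0 0 -7;0 0 0 -7;0 0 0 -7;0 0 0 -7;0 0 0 -7;0 0 0 0;0 0 0 0'; python3 - <<'E'
from h import *
o=ctrl.get_obs();print(np.round(o['qpos'],3),np.round(o['tcp_rot'],3))
E
python3 -m pendant '0 0 2 0;0 0 0 0;0 0 0 0'
python3 - <<'E'
from h import *
o=ctrl.get_obs();print(np.round(o['qpos'],3),np.round(o['tcp_rot'],3))
E
```

```text
t: 7.35
tcp_pos: [0.4731, 0.0359, 0.1973]
tcp_rot: [[0.339, -0.002, -0.941], [0.94, 0.034, 0.339], [0.031, -0.999, 0.013]]
wrist_force: [0.2, -0.1, -0.1]
width: 0.0857
t: 8.18
tcp_pos: [0.4731, 0.0359, 0.1973]
tcp_rot: [[-0.768, -0.002, -0.64], [0.64, 0.034, -0.768], [0.023, -0.999, -0.025]]
wrist_force: [-0.3, 0.5, 0.1]
width: 0.0853
t: 8.85
tcp_pos: [0.4731, 0.036, 0.1973]
tcp_rot: [[-1.0, -0.002, 0.03], [-0.03, 0.034, -0.999], [0.001, -0.999, -0.034]]
wrist_force: [-0.5, 0.9, -0.1]
width: 0.0856
[ 0.051  0.173 -0.251  1.147  0.034 -3.121] [[-1.    -0.002  0.03 ]
 [-0.03   0.034 -0.999]
 [ 0.001 -0.999 -0.034]]
t: 9.1
tcp_pos: [0.4736, 0.0218, 0.1966]
tcp_rot: [[-1.0, -0.002, 0.022], [-0.022, 0.028, -0.999], [0.001, -1.0, -0.028]]
wrist_force: [-0.4, 0.0, -0.1]
width: 0.0857
[ 0.025  0.174 -0.252  1.146  0.028 -3.139] [[-1.    -0.002  0.022]
 [-0.022  0.028 -0.999]
 [ 0.001 -1.    -0.028]]
```

```bash
python3 -m pendant '0 0 2 0;0 0 0 0;0 0 0 0'
python3 -m pendant '0 0 2 0;0 0 0 0;0 0 0 0'
python3 - <<'E'
from h import *
o=ctrl.get_obs();print(np.round(o['qpos'],4),np.round(o['tcp_rot'],4))
E
```

```text
t: 9.35
tcp_pos: [0.474, 0.0123, 0.196]
tcp_rot: [[-1.0, -0.001, 0.01], [-0.01, 0.019, -1.0], [0.001, -1.0, -0.019]]
wrist_force: [0.6, -1.1, -0.5]
width: 0.0854
t: 9.6
tcp_pos: [0.4743, 0.0025, 0.1956]
tcp_rot: [[-1.0, -0.001, -0.004], [0.004, 0.01, -1.0], [0.001, -1.0, -0.01]]
wrist_force: [-0.5, 0.3, -0.5]
width: 0.0856
[-2.4000e-03  1.7470e-01 -2.5330e-01  1.1438e+00  1.0300e-02 -3.1405e+00] [[-1.     -0.001  -0.0036]
 [ 0.0036  0.0103 -0.9999]
 [ 0.0011 -0.9999 -0.0103]]
```

```bash
python3 -m pendant '0 0 2.1 0;0 0 0 0;0 0 0 0'
python3 - <<'E'
from h import *
o=ctrl.get_obs();print(np.round(o['qpos'],4),np.round(o['tcp_rot'],4))
E
```

```text
t: 9.85
tcp_pos: [0.4745, -0.0079, 0.1954]
tcp_rot: [[-1.0, -0.001, -0.018], [0.018, 0.001, -1.0], [0.001, -1.0, -0.001]]
wrist_force: [-0.2, -0.7, 0.2]
width: 0.0857
[-1.7200e-02  1.7520e-01 -2.5320e-01  1.1435e+00  9.0000e-04 -3.1406e+00] [[-9.998e-01 -1.100e-03 -1.820e-02]
 [ 1.820e-02  9.000e-04 -9.998e-01]
 [ 1.100e-03 -1.000e+00 -9.000e-04]]
```

```bash
python3 -m pendant '0 0 0 7;0 0 0 7;0 0 0 7;0 0 0 7;0 0 0 7;0 0 0 7;0 0 0 7;0 0 0 7;0 0 0 7;0 0 0 7' ; python3 -m pendant '0 0 0 7;0 0 0 7;0 0 0 7;0 0 0 7;0 0 0 7;0 0 0 7;0 0 0 7;0 0 0 7;0 0 0 7;0 0 0 7' ;python3 -m pendant '0 0 0 7;0 0 0 7;0 0 0 7;0 0 0 7;0 0 0 7;0 0 0 4;0 0 2.8 0;0 0 2.8 0;0 0 2.75 0;0 0 0 0'; python3 - <<'E'
from h import *
ctrl.get_image("scene");o=ctrl.get_obs();print(np.round(o['qpos'],4),np.round(o['tcp_rot'],4))
p=o['tcp_pos'];print(p)
out=[]
for n in("scene",):
    im=ctrl.get_image(n).copy(); u=proj(n,p)[0]; print(n,u)
    x,y=int(u[0]),int(u[1]); c=cv2.resize(im[max(0,y-70):y+70,x-70:x+70],(560,560),interpolation=2)
    out.append(c)
cv2.imwrite("pics/g2.png",np.hstack(out)[:,:,::-1])
E
```

```text
t: 10.68
tcp_pos: [0.4744, -0.0074, 0.1955]
tcp_rot: [[-0.32, -0.001, -0.947], [0.947, 0.001, -0.32], [0.001, -1.0, 0.001]]
wrist_force: [1.3, 0.2, 0.2]
width: 0.0851
t: 11.52
tcp_pos: [0.4744, -0.0074, 0.1955]
tcp_rot: [[0.781, -0.001, -0.625], [0.625, 0.001, 0.781], [-0.0, -1.0, 0.002]]
wrist_force: [-0.1, -0.3, -0.1]
width: 0.085
t: 12.35
tcp_pos: [0.4746, 0.0797, 0.1956]
tcp_rot: [[1.0, -0.001, -0.004], [0.004, 0.003, 1.0], [-0.001, -1.0, 0.003]]
wrist_force: [0.0, -0.1, 0.1]
width: 0.0853
[ 0.1616  0.1856 -0.2398  1.1461  0.0015  0.158 ] [[ 1.0e+00 -9.0e-04 -3.6e-03]
 [ 3.6e-03  1.3e-03  1.0e+00]
 [-9.0e-04 -1.0e+00  1.3e-03]]
[0.47449555 0.07785197 0.19551803]
scene [352.59412971 172.93215601]
```

View pics/g2.png

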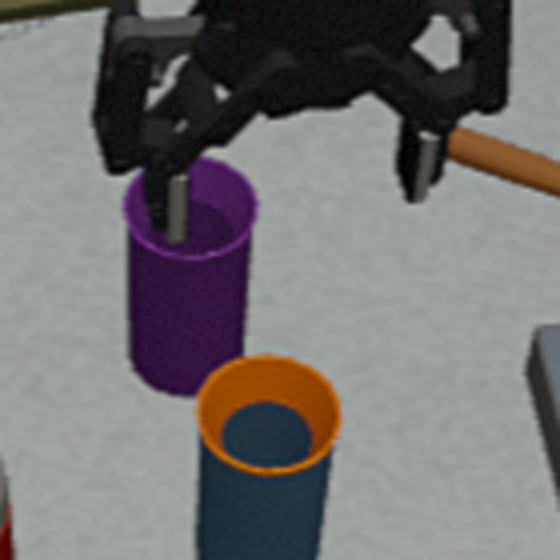

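```bash
python3 -m pendant '-0.1 3.4 -0.2 0;0 3.4 0 0;0 3.1 0 0;0 2 0 0;0 1.2 0 0;0 0.85 0 0;0 0 0 0;0 0 0 0'; python3 - <<'E'
from h import *
im=ctrl.get_image("scene")[120:270,270:420]; cv2.imwrite("pics/g3.png",cv2.resize(im,(600,600),interpolation=2)[:,:,::-1]);print(ctrl.get_obs()['tcp_pos'])
E
```

```text
t: 13.12
tcp_pos: [0.4735, 0.0735, 0.0562]
tcp_rot: [[1.0, -0.001, 0.001], [-0.001, 0.001, 1.0], [-0.001, -1.0, 0.001]]
wrist_force: [1.7, 0.0, 1.8]
width: 0.0854
[0.47412791 0.07378296 0.05677419]
```

View pics/g3.png

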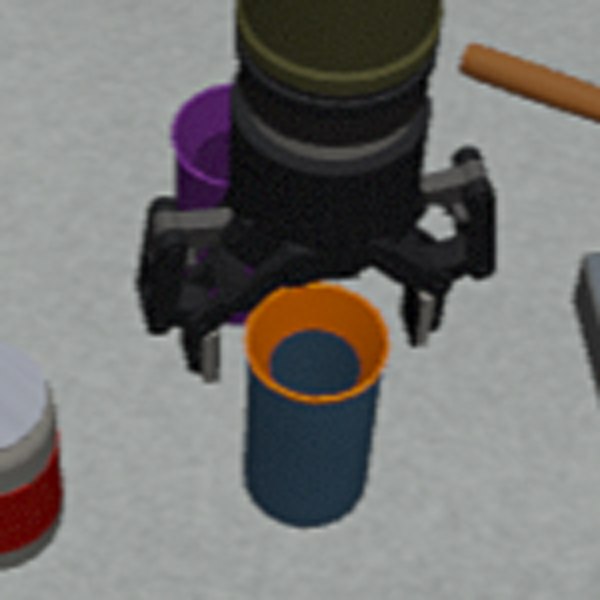

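```bash
python3 - <<'E'
from h import *
p=ctrl.get_obs()['tcp_pos']
for n in("scene",):
  for dz in (0,.013,.0187+.013):
    print(dz,[((proj(n,p+[0,s*.0425,dz])[0]-[270,120])*4).round() for s in(-1,1)])
  print(((proj(n,[.4737,.0755,.11])[0]-[270,120])*4).round())
# find what x would the fingertips at z=.07 correspond to
for px in((205,378),(425,340)): print(ray("scene",(270+px[0]/4,120+px[1]/4),.07))
E
```

```text
0 [array([212., 424.]), array([394., 391.])]
0.013 [array([212., 408.]), array([396., 375.])]
0.0317 [array([213., 384.]), array([400., 351.])]
[313. 337.]
[0.45781057 0.03149812 0.07      ]
[0.45815655 0.13407624 0.07      ]
```

```bash
python3 - <<'E'
from h import *
p=ctrl.get_obs()['tcp_pos'];out=[]
for n in("scene","top"):
    im=ctrl.get_image(n).copy(); u=proj(n,p)[0]
    x,y=u.astype(int); c=cv2.resize(im[y-100:y+60,x-80:x+80],(400,400),interpolation=2)
    out.append(c)
    for z in(0,.013,.073,.11,.2):
      for s in(-.0425,.0425,0):
        q=proj(n,p+[0,s,z])[0]-[x-80,y-100]; cv2.circle(c,tuple(int(v*2.5) for v in q),2,(255,255,0),-1)
cv2.imwrite("pics/g4.png",np.hstack(out)[:,:,::-1])
E
```

```text
(no output)
```

View pics/g4.png

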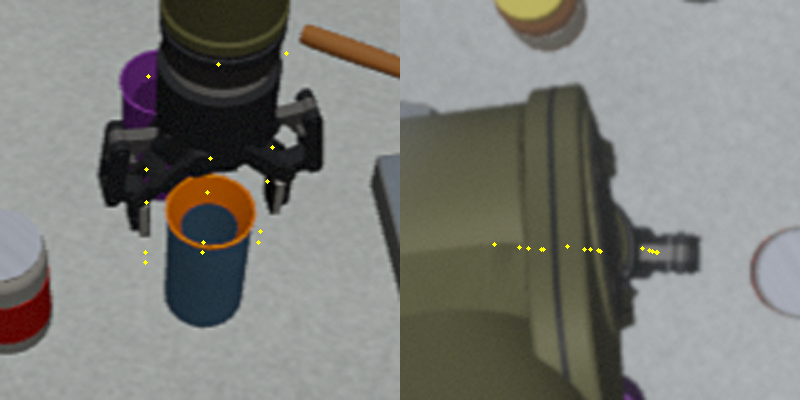

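```bash
python3 - <<'E'
from h import *
p=ctrl.get_obs()['tcp_pos']
us=proj("scene",p)[0].astype(int);ut=proj("top",p)[0].astype(int)
f=lambda u,c:(u[0]-80+c[0]/2.5,u[1]-100+c[1]/2.5)
for a in((103,135),(103,160),(103,180)):
  A=f(us,a);B=f(ut,(700-400,253));X=tri(A,B);print(a,X,X-p,proj("scene",X)[0]-A)
E
```

```text
(103, 135) [0.47353174 0.00186491 0.20850537] [-0.00102205 -0.07220016  0.15132344] [-1.71952417  0.05698379]
(103, 160) [0.47373455 0.00168915 0.1836924 ] [-0.00081924 -0.07237592  0.12651046] [-1.52733376  0.05239369]
(103, 180) [0.47390516 0.00154176 0.16290309] [-0.00064863 -0.07252332  0.10572115] [-1.373592    0.04844512]
```

```bash
python3 -m pendant '0 0.8 0.1 0;0 0.3 0 0;0 0 0 0'; python3 -m pendant '0 0 0 0;0 0 0 0;0 0 0 0;0 0 0 0;0 0 0 0;0 0 0 0;0 0 0 0;0 0 0 0' 1 30;python3 - <<'E'
from h import *
im=ctrl.get_image("scene")[120:270,270:420]; cv2.imwrite("pics/g5.png",cv2.resize(im,(600,600),interpolation=2)[:,:,::-1]);print(ctrl.get_obs()['tcp_pos'])
E
```

```text
t: 13.52
tcp_pos: [0.4727, 0.0751, 0.0444]
tcp_rot: [[1.0, -0.002, -0.0], [0.0, 0.001, 1.0], [-0.002, -1.0, 0.001]]
wrist_force: [-0.2, -1.4, 0.8]
width: 0.0852
t: 14.18
tcp_pos: [0.4739, 0.0753, 0.0459]
tcp_rot: [[1.0, 0.0, -0.0], [0.0, 0.001, 1.0], [0.0, -1.0, 0.001]]
wrist_force: [-0.9, 0.5, 5.1]
width: 0.0619
[0.47393712 0.07528995 0.04587125]
```

View pics/g5.png

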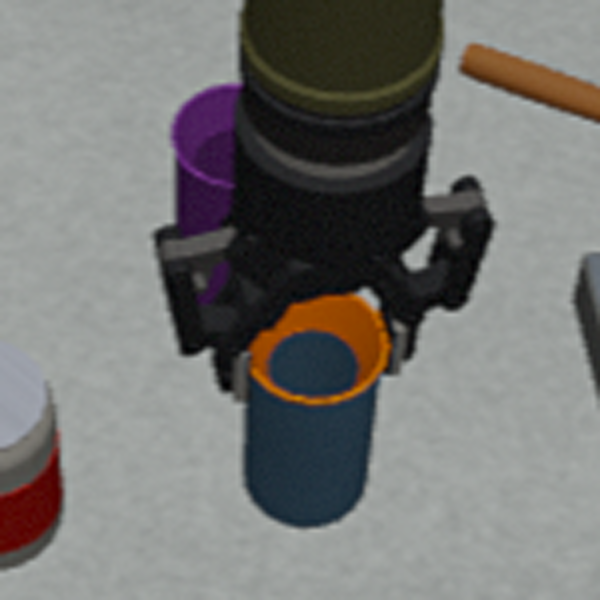

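```bash
python3 -m pendant '0 0 0 0;0 0 0 0;0 0 0 0;0 0 0 0;0 0.5 0 0;0 0.5 0 0;0 0 0 0' -1; python3 - <<'E'
from h import *
p=ctrl.get_obs()['tcp_pos'];im=ctrl.get_image("scene")[120:270,270:420]; cv2.imwrite("pics/g6.png",cv2.resize(im,(600,600),interpolation=2)[:,:,::-1]);print(p)
E
```

```text
t: 14.82
tcp_pos: [0.4723, 0.0749, 0.0338]
tcp_rot: [[1.0, -0.003, 0.0], [-0.0, 0.001, 1.0], [-0.003, -1.0, 0.001]]
wrist_force: [-0.6, -0.0, -0.5]
width: 0.0854
[0.47225004 0.07494329 0.03378689]
```

View pics/g6.png

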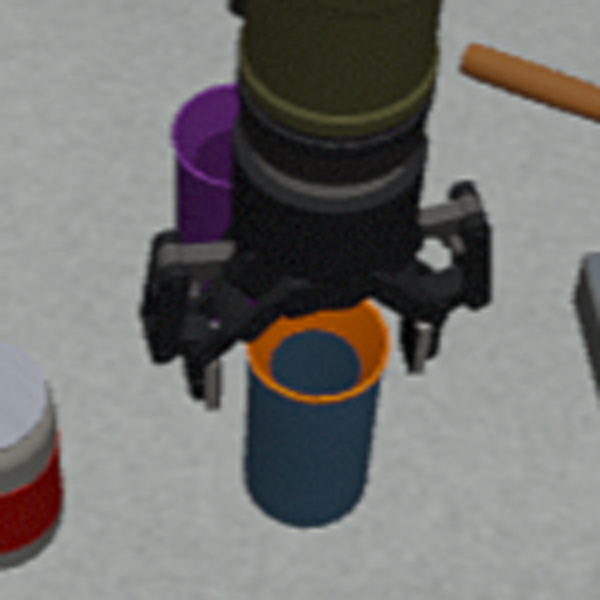

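```bash
python3 -m pendant '0.1 0.4 0 0;0 0.3 0 0;0 0 0 0'; python3 -m pendant '0 0.3 0 0;0 0 0 0;0 0 0 0';python3 -m pendant '0 0 0 0;0 0 0 0;0 0 0 0;0 0 0 0;0 0 0 0;0 0 0 0;0 0 0 0;0 0 0 0' 1 30; python3 - <<'E'
from h import *
p=ctrl.get_obs()['tcp_pos'];im=ctrl.get_image("scene")[120:270,270:420]; cv2.imwrite("pics/g7.png",cv2.resize(im,(600,600),interpolation=2)[:,:,::-1]);print(p)
E
```

```text
t: 15.12
tcp_pos: [0.4739, 0.075, 0.0273]
tcp_rot: [[1.0, -0.002, 0.0], [-0.0, 0.001, 1.0], [-0.002, -1.0, 0.001]]
wrist_force: [-1.2, -0.2, -1.0]
width: 0.0856
t: 15.37
tcp_pos: [0.4741, 0.0751, 0.0249]
tcp_rot: [[1.0, -0.001, 0.0], [-0.0, 0.001, 1.0], [-0.001, -1.0, 0.001]]
wrist_force: [-0.9, -0.3, 0.2]
width: 0.0855
t: 16.03
tcp_pos: [0.4746, 0.0756, 0.0254]
tcp_rot: [[1.0, -0.0, -0.0], [0.0, 0.002, 1.0], [-0.0, -1.0, 0.002]]
wrist_force: [-1.0, 2.6, 5.6]
width: 0.0607
[0.47456016 0.07558094 0.02541302]
```

View pics/g7.png

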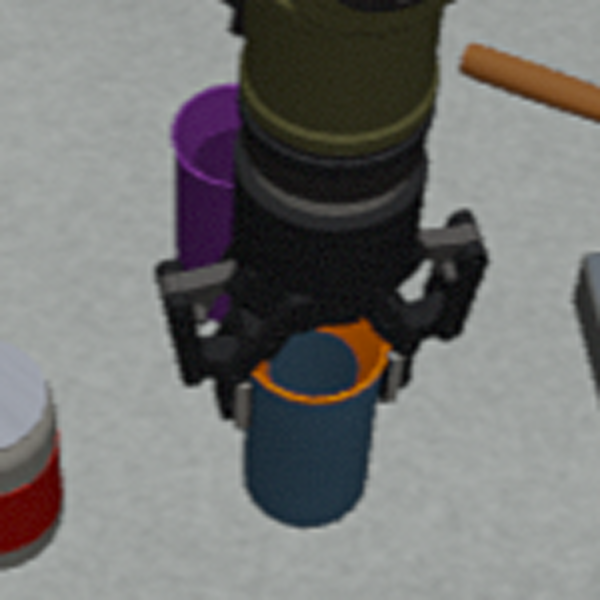

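```bash
python3 -m pendant '0 -0.8 0 0;0 -1.6 0 0;0 -2 0 0;0 -2 0 0;0 -1.6 0 0;0 0 0 0;0 0 0 0;0 0 0 0' 1 40; python3 - <<'E'
from fit import *
p=ctrl.get_obs()['tcp_pos'];print(p)
im=ctrl.get_image("scene"); cv2.imwrite("pics/g8.png",cv2.resize(im[80:260,260:440],(600,600),interpolation=2)[:,:,::-1])
E
```

```text
t: 16.75
tcp_pos: [0.4732, 0.0746, 0.1039]
tcp_rot: [[1.0, -0.003, 0.0], [-0.0, 0.0, 1.0], [-0.003, -1.0, 0.0]]
wrist_force: [0.9, 0.2, -2.7]
width: 0.0603
[0.47323509 0.07463795 0.10385015]
```

View pics/g8.png

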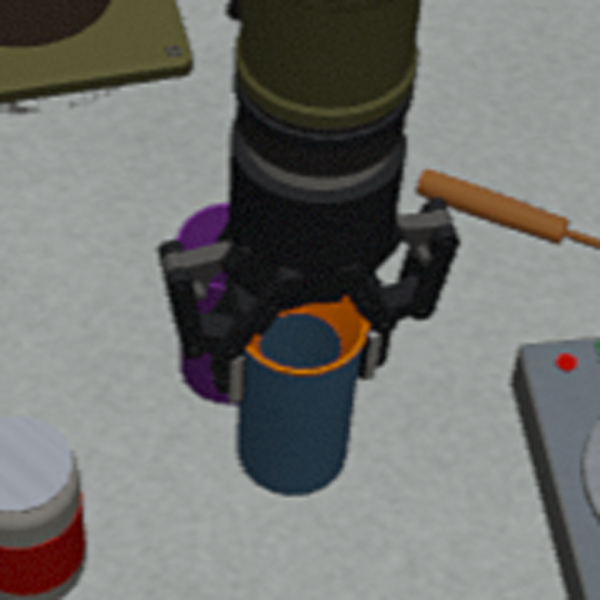

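```bash
python3 -m pendant '0.6 0 3.2 0;0.6 0 3.2 0;0.6 0 3.2 0;0.6 0 3.2 0;0.7 0 3.2 0;0.7 0 3.2 0;0.6 0 3.2 0;0 0 0 0;0 0 0 0;0 0 0 0'; python3 - <<'E'
from fit import *
o=ctrl.get_obs();print(o['tcp_pos'],np.round(o['qpos'],2))
im=ctrl.get_image("scene"); c=im[100:280,390:570]
p=proj("scene",[.5163,.2985,.046])[0];print(p)
cv2.imwrite("pics/g9.png",cv2.resize(c,(600,600),interpolation=2)[:,:,::-1])
hsv=cv2.cvtColor(im,cv2.COLOR_RGB2HSV);print(np.argwhere((hsv[...,0]<20)&(hsv[...,1]>150)&(hsv[...,2]>150))[:3])
E
```

```text
t: 17.63
tcp_pos: [0.5169, 0.2981, 0.1033]
tcp_rot: [[1.0, -0.004, -0.0], [0.0, -0.002, 1.0], [-0.004, -1.0, -0.002]]
wrist_force: [-0.1, -0.5, -3.5]
width: 0.0605
[0.51692268 0.29809523 0.10334915] [ 0.52  0.44 -0.12  1.02  0.    0.52]
[469.59446233 222.60651012]
[[169 507]
 [169 508]
 [170 498]]
```

View pics/g9.png

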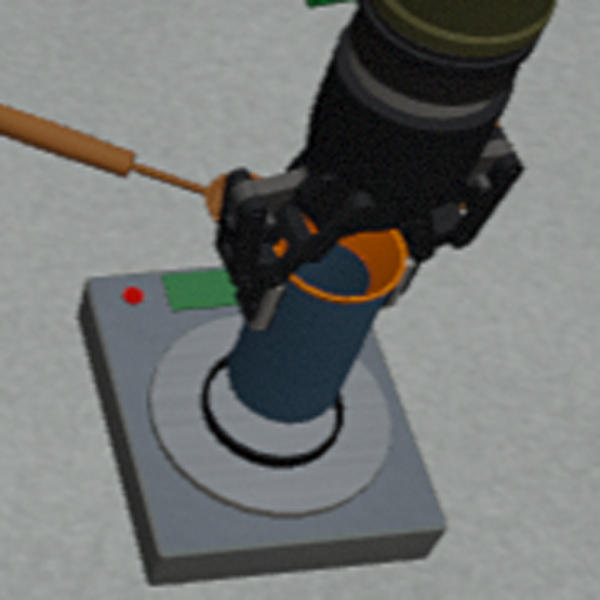

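```bash
python3 -m pendant '0 1.2 0 0;0 0.9 0 0;0 0 0 0;0 0 0 0'; python3 - <<'E'
from fit import *
o=ctrl.get_obs();print(o['tcp_pos'])
im=ctrl.get_image("scene").copy(); c=im[130:280,400:550]
c=cv2.resize(c,(600,600),interpolation=2)
b=o['tcp_pos'][2]-.0254
t=np.linspace(0,2*np.pi,60)
def dr(cx,cy,z,r,col):
    for q in proj("scene",np.c_[cx+r*np.cos(t),cy+r*np.sin(t),0*t+z]): cv2.circle(c,tuple(int(v) for v in (q-[400,130])*4),1,col,-1)
dr(.5184,.2984,.054,.039,(255,0,0)); dr(.5160,.298,b,.03,(255,255,0)); dr(.5160,.298,b+.11,.0325,(0,255,0))
cv2.imwrite("pics/g10.png",c[:,:,::-1])
E
```

```text
t: 18.02
tcp_pos: [0.5173, 0.2976, 0.0833]
tcp_rot: [[1.0, -0.004, 0.001], [-0.001, -0.001, 1.0], [-0.004, -1.0, -0.001]]
wrist_force: [-0.3, -1.0, -3.2]
width: 0.0603
[0.51726279 0.29755013 0.0832649 ]
```

View pics/g10.png

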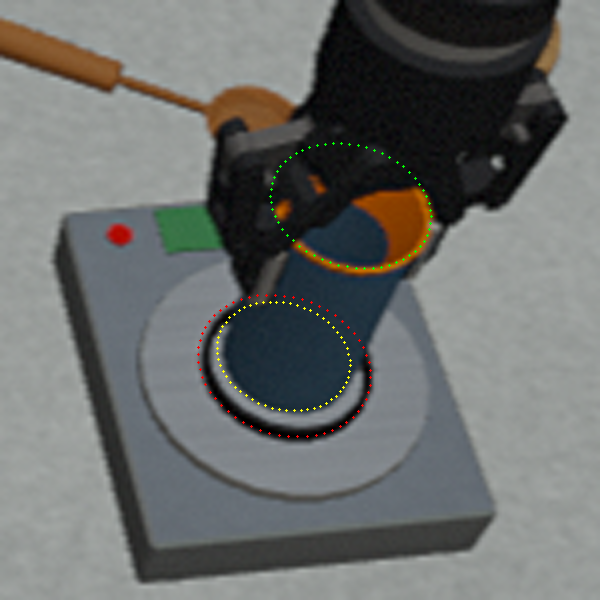

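```bash
python3 -m pendant '0.05 0.4 0.05 0;0 0.4 0 0;0 0.2 0 0;0 0 0 0;0 0 0 0'; python3 -m pendant '0 0.15 0 0;0 0 0 0;0 0 0 0'
```

```text
t: 18.48
tcp_pos: [0.5186, 0.2995, 0.074]
tcp_rot: [[1.0, -0.001, -0.0], [0.0, 0.001, 1.0], [-0.001, -1.0, 0.001]]
wrist_force: [0.2, 0.1, -2.4]
width: 0.0605
t: 18.73
tcp_pos: [0.5188, 0.2996, 0.0727]
tcp_rot: [[1.0, -0.001, -0.0], [0.0, 0.001, 1.0], [-0.001, -1.0, 0.001]]
wrist_force: [-0.4, -0.3, -3.6]
width: 0.0605
```

```bash
python3 -m pendant '0 0.1 0 0;0 0 0 0;0 0 0 0'; python3 -m pendant '0 0.1 0 0;0 0 0 0;0 0 0 0'
```

```text
t: 18.98
tcp_pos: [0.5188, 0.2996, 0.0716]
tcp_rot: [[1.0, -0.001, 0.0], [-0.0, 0.001, 1.0], [-0.001, -1.0, 0.001]]
wrist_force: [0.1, 0.1, -3.6]
width: 0.0601
t: 19.23
tcp_pos: [0.519, 0.2997, 0.0715]
tcp_rot: [[1.0, -0.0, 0.0], [-0.0, 0.001, 1.0], [-0.0, -1.0, 0.001]]
wrist_force: [-2.3, -0.9, 4.1]
width: 0.0604
```

```bash
python3 -m pendant '0 0 0 0;0 0 0 0;0 0 0 0;0 0 0 0;0 0 0 0' -1; python3 -m pendant '0 -1 0 0;0 -2 0 0;0 -3 0 0;0 -4 0 0;0 -4 0 0;0 -2 0 0;0 0 0 0;0 0 0 0'; python3 - <<'E'
from fit import *
o=ctrl.get_obs();print(o['tcp_pos'])
im=ctrl.get_image("scene").copy(); c=im[130:280,400:550]
c=cv2.resize(c,(600,600),interpolation=2)
t=np.linspace(0,2*np.pi,60)
def dr(cx,cy,z,r,col):
    for q in proj("scene",np.c_[cx+r*np.cos(t),cy+r*np.sin(t),0*t+z]): cv2.circle(c,tuple(int(v) for v in (q-[400,130])*4),1,col,-1)
dr(.5184,.2984,.054,.039,(255,0,0));dr(.5184,.2984,.156,.0325,(0,255,0))
cv2.imwrite("pics/g11.png",c[:,:,::-1])
print(circfit("scene",orange_rim("scene",(440,160,520,220),im),.156),circfit("scene",orange_rim("scene",(440,160,520,220),im),.156,.0325)[0])
E
```

```text
t: 19.65
tcp_pos: [0.519, 0.2996, 0.0706]
tcp_rot: [[1.0, -0.001, 0.0], [-0.0, 0.001, 1.0], [-0.001, -1.0, 0.001]]
wrist_force: [1.0, 0.4, -0.1]
width: 0.0853
t: 20.32
tcp_pos: [0.5201, 0.3001, 0.233]
tcp_rot: [[1.0, 0.003, 0.0], [-0.0, 0.003, 1.0], [0.003, -1.0, 0.003]]
wrist_force: [-0.5, 0.8, -0.8]
width: 0.0852
[0.52010543 0.30005951 0.23299419]
(array([0.52014897, 0.29918458, 0.03190813]), np.float64(0.0004655510511626139)) [0.52011104 0.2993221 ]
```

View pics/g11.png

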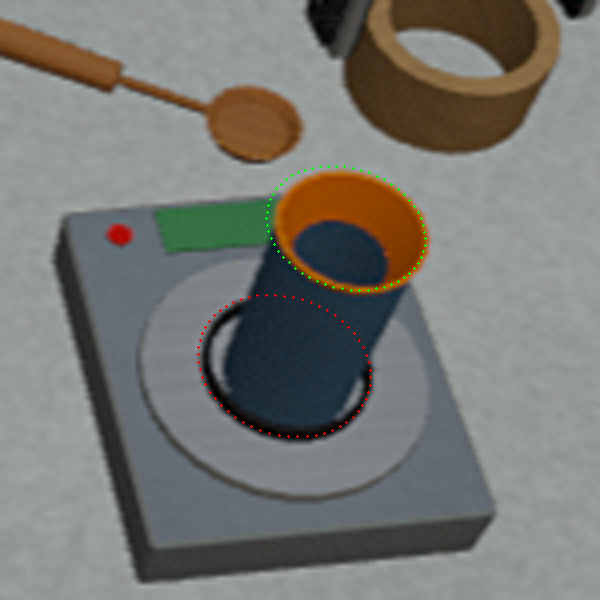

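```bash
cat > fun.py <<'E'
from fit import *
def redmask(im,box):
    hsv=cv2.cvtColor(im,cv2.COLOR_RGB2HSV);x0,y0,x1,y1=box
    m=((hsv[...,0]<8)|(hsv[...,0]>172))&(hsv[...,1]>130)&(hsv[...,2]>50)
    k=np.zeros(m.shape,np.uint8);k[y0:y1,x0:x1]=m[y0:y1,x0:x1]; 
    cs=cv2.findContours(k,cv2.RETR_EXTERNAL,cv2.CHAIN_APPROX_NONE)[0]; c=max(cs,key=cv2.contourArea); return c.reshape(-1,2).astype(float)
def boxhull(n,c,yaw,tilt):
    a=np.array([-np.sin(tilt)*np.cos(yaw),-np.sin(tilt)*np.sin(yaw),np.cos(tilt)]);y=np.array([-np.sin(yaw),np.cos(yaw),0]);x=np.cross(y,a)
    P=[c+i*.028*x+j*.006*y+k*.010*a for i in(-1,1) for j in(-1,1) for k in(-1,1)]
    return cv2.convexHull(proj(n,P).astype(np.float32))
def res(v,cons,fixyaw=None,tilt=None):
    out=[]
    i=3
    yaw=fixyaw if fixyaw is not None else v[3]; tl=tilt if tilt is not None else v[-1]
    for n,c in cons.items():
        h=boxhull(n,v[:3],yaw,tl)
        out+= [cv2.pointPolygonTest(h,(float(p[0]),float(p[1])),True) for p in c]
    return np.array(out)
E
python3 - <<'E'
from fun import *
S=cv2.imread("pics/scene0.png")[:,:,::-1].copy();T=cv2.imread("pics/top0.png")[:,:,::-1].copy()
cs=redmask(S,(100,255,150,300));ct=redmask(T,(480,200,530,260))
print(len(cs),len(ct),cs.mean(0),ct.mean(0))
v0=[.5435,-.2938,.1248,-.17,.61]
for cons in({"scene":cs,"top":ct},):
    s=least_squares(res,v0,args=(cons,),loss='soft_l1',diff_step=1e-3);print(s.x.round(4),np.degrees(s.x[3:]),abs(s.fun).mean(),np.median(abs(s.fun)))
for n,c in (("scene",cs),("top",ct)):
    f=lambda v:res([v[0],v[1],.1248,-.17,.61],{n:c})
    s=least_squares(f,v0[:2],loss='soft_l1',diff_step=1e-3);print(n,s.x,abs(s.fun).mean())
for n,px in(("sauce",(403,166)),): print(ray("top",px,.1))
E
```

```text
61 68 [126.91803279 275.98360656] [504.79411765 231.61764706]
[ 0.5406 -0.2972  0.1201 -0.0419  0.7725] [-2.4034448  44.26022498] 1.4407948882372945 1.5378668498470291
scene [ 0.54150424 -0.29458952] 1.7985792049797622
top [ 0.53907987 -0.29487637] 1.768156756547938
[ 0.66037406 -0.12634868  0.1       ]
```

```bash
python3 - <<'E'
from fun import *
S=cv2.imread("pics/scene0.png");T=cv2.imread("pics/top0.png")
out=[]
for n,im,(x,y) in(("scene",S,(85,250)),("top",T,(440,170))):
    c=cv2.resize(im[y:y+100,x:x+100],(400,400),interpolation=2)
    for v,col in(([.5435,-.2938,.1248,-.17,.61],(255,255,0)),([.5406,-.2972,.1201,-.042,.77],(0,255,0)),([.5403,-.2947,.1248,-.17,.61],(255,0,255))):
        h=boxhull(n,np.array(v[:3]),*v[3:]).reshape(-1,2)
        cv2.polylines(c,[((h-[x,y])*4).astype(np.int32)],True,col,1)
    # rim circle & collar & board
    yaw=-.17;tl=np.radians(35);ctr=np.array([.571,-.2985,.085])
    a=np.array([-np.sin(tl)*np.cos(yaw),-np.sin(tl)*np.sin(yaw),np.cos(tl)]);yy=np.array([-np.sin(yaw),np.cos(yaw),0]);xx=np.cross(yy,a)
    t=np.linspace(0,2*np.pi,50)[:,None]
    for d,r,col in((.0216,.048,(255,255,0)),(0,.038,(0,255,255)),(-.0474,.016,(255,255,255))):
        P=ctr+d*a+r*(np.cos(t)*xx+np.sin(t)*yy)
        cv2.polylines(c,[((proj(n,P)-[x,y])*4).astype(np.int32)],True,col,1)
    out.append(c)
cv2.imwrite("pics/f1.png",np.hstack(out))
E
```

```text
(no output)
```

View pics/f1.png

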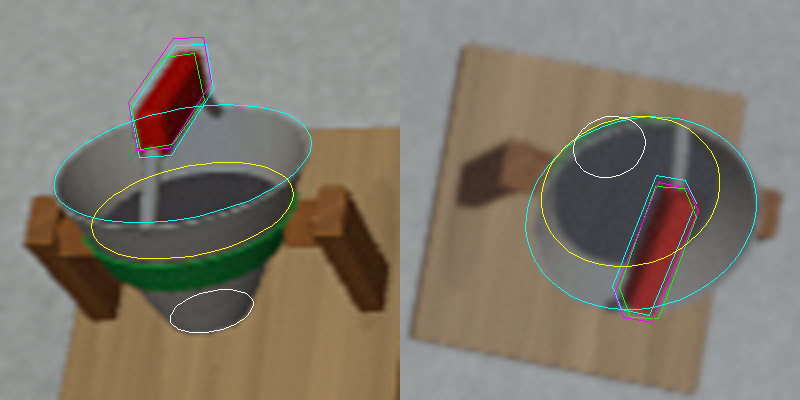

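```bash
python3 -m pendant '0.1 0 -3 0;0.1 0 -3.9 0;0.1 0 -3.9 0;0.1 0 -3.9 0;0.1 0 -3.9 0;0.1 0 -3.9 0;0.1 0 -3.9 0;0.1 0 -3.9 0;0.1 0 -3.9 0;0.1 0 -3.9 0'; python3 -m pendant '0.2 0 -3.9 0;0.2 0 -3.9 0;0.2 0 -3.9 0;0.2 0 -3.9 0;0.2 0 -3.9 0;0.1 0 -2 0;0 0 0 4.9;0 0 0 4.9;0 0 0 0;0 0 0 0' 1 20;  python3 - <<'E'
from fun import *
o=ctrl.get_obs();p=o['tcp_pos'];print(p,np.round(o['qpos'],2))
out=[]
for n in("scene","top"):
    im=ctrl.get_image(n).copy(); u=proj(n,[.541,-.2955,.16])[0].astype(int); x,y=np.maximum(u-75,0); c=cv2.resize(im[y:y+150,x:x+150],(400,400),interpolation=2); sc=400/150
    for z in(0,.0187): cv2.circle(c,tuple(int(v) for v in (proj(n,p+[0,0,z])[0]-[x,y])*sc),2,(255,255,0),-1)
    out.append(c)
cv2.imwrite("pics/f2.png",np.hstack(out)[:,:,::-1])
E
```

```text
t: 21.2
tcp_pos: [0.5272, -0.0832, 0.2283]
tcp_rot: [[1.0, -0.005, 0.0], [-0.0, 0.002, 1.0], [-0.005, -1.0, 0.002]]
wrist_force: [1.6, -0.1, -0.2]
width: 0.085
t: 22.03
tcp_pos: [0.5389, -0.2961, 0.2283]
tcp_rot: [[0.986, -0.004, 0.168], [-0.168, 0.003, 0.986], [-0.005, -1.0, 0.002]]
wrist_force: [0.0, 0.6, -0.2]
width: 0.0
[ 0.53894208 -0.29614484  0.22831474] [-0.5   0.41  0.17  1.34  0.   -0.33]
```

View pics/f2.png

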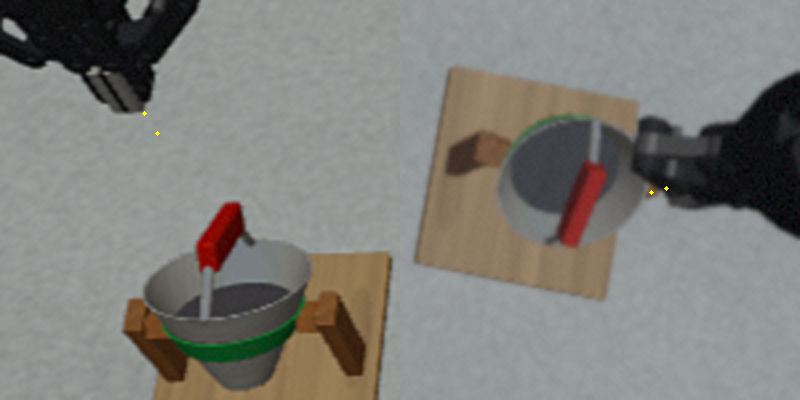

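```bash
python3 - <<'E'
from fun import *
p=ctrl.get_obs()['tcp_pos'];sc=400/150
us=np.maximum(proj("scene",[.541,-.2955,.16])[0].astype(int)-75,0);ut=np.maximum(proj("top",[.541,-.2955,.16])[0].astype(int)-75,0)
for a,b in(((130,110),(642-400,160)),((130,110),(642-400,150)),((130,110),(650-400,170))):
    A=us+np.array(a)/sc;B=ut+np.array(b)/sc;X=tri(A,B);print(X,X-p,proj("scene",X)[0]-A,proj("top",X)[0]-B)
ims=[]
for n,u in(("scene",us),("top",ut)):
    im=ctrl.get_image(n); x,y=u
    im=im[max(0,y-20):y+70, (x if n=="scene" else x+75):][:, :100]; ims.append(cv2.resize(im,(400,360),interpolation=2))
cv2.imwrite("pics/f3.png",np.hstack(ims)[:,:,::-1])
E
```

```text
[ 0.55159805 -0.28785182  0.26497477] [0.01219051 0.00810216 0.03586483] [6.95522498 0.72545837] [8.67049203 0.41044566]
[ 0.55604827 -0.2855884   0.27088639] [0.01664073 0.01036558 0.04177645] [7.12436122 0.73837072] [8.8672779 0.4138673]
[ 0.54705208 -0.29166454  0.25963619] [0.00764454 0.00428945 0.03052625] [5.44148997 0.6219077 ] [6.77540477 0.38580183]
```

View pics/f3.png

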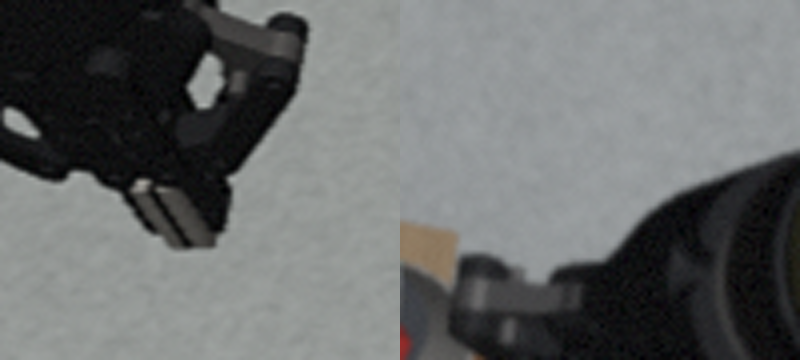

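```bash
python3 - <<'E'
from fun import *
o=ctrl.get_obs();p=o['tcp_pos'];print(p,o['width'])
us=np.maximum(proj("scene",[.541,-.2955,.16])[0].astype(int)-75,0)
tip=np.array([us[0]+195/4,max(0,us[1]-20)+246/4]);print(tip,proj("scene",p)[0])
for z in(0,.02,.03,.04,.05): print(z,proj("scene",p+[0,0,z])[0]-tip)
for z in (.228,.24,.25,.26): print(z,ray("scene",tip,z)-[*p[:2],z])
E
```

```text
[ 0.53980852 -0.29600933  0.2297684 ] 7.237476703647274e-05
[ 93.75 228.5 ] [103.6236283  236.93902479]
0 [9.8736283  8.43902479]
0.02 [4.76239611 0.53819119]
0.03 [ 2.11355893 -3.55632476]
0.04 [-0.60048543 -7.7516366 ]
0.05 [ -3.38217483 -12.05151268]
0.228 [-1.84744799e-02 -1.41685464e-02 -2.77555756e-17]
0.24 [-0.00952011 -0.00982402  0.        ]
0.25 [-0.00205813 -0.00620357  0.        ]
0.26 [ 0.00540385 -0.00258313  0.        ]
```

```bash
python3 -m pendant '0 3 0 0;0 3 0 0;0 3 0 0;0 1.5 0 0;0.1 1 0 0;0 0 0 0;0 0 0 0' 0 20;  python3 - <<'E'
from fun import *
o=ctrl.get_obs();p=o['tcp_pos'];print(p,o['width'])
im=ctrl.get_image("scene").copy(); c=im[210:310,70:190];cv2.imwrite("pics/f4.png",cv2.resize(c,(720,600),interpolation=2)[:,:,::-1])
E
```

```text
t: 22.82
tcp_pos: [0.5411, -0.2965, 0.1154]
tcp_rot: [[0.986, -0.001, 0.17], [-0.17, 0.001, 0.986], [-0.001, -1.0, 0.001]]
wrist_force: [0.2, 0.1, 0.1]
width: 0.0428
[ 0.54113363 -0.29652255  0.11543663] 0.04276288371734568
```

View pics/f4.png

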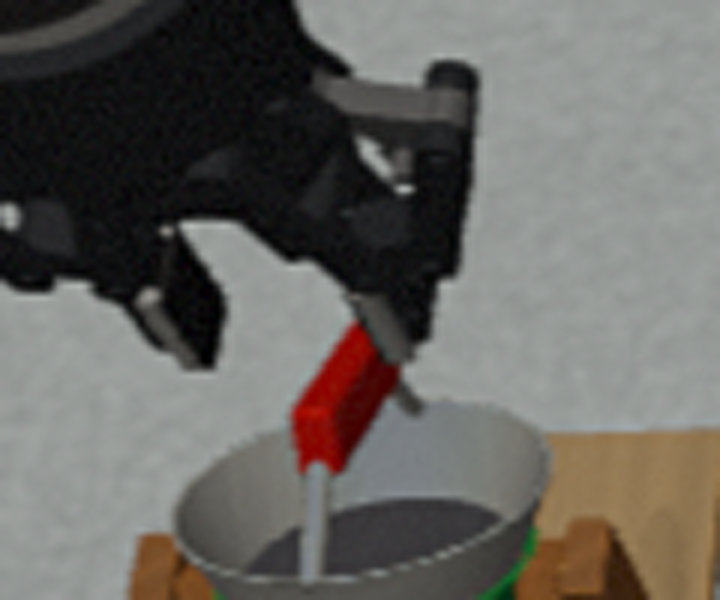

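```bash
python3 -m pendant '0 1.5 0 0;0 1.5 0 0;0 0.3 0 0;0 0 0 0;0 0 0 0';  python3 - <<'E'
from fun import *
o=ctrl.get_obs();p=o['tcp_pos'];print(p,o['width'])
im=ctrl.get_image("scene").copy(); c=im[210:310,70:190];cv2.imwrite("pics/f5.png",cv2.resize(c,(720,600),interpolation=2)[:,:,::-1])
E
```

```text
t: 23.28
tcp_pos: [0.5416, -0.297, 0.0834]
tcp_rot: [[0.985, 0.001, 0.17], [-0.17, 0.0, 0.985], [0.001, -1.0, 0.0]]
wrist_force: [-0.5, 0.2, 0.6]
width: 0.0423
[ 0.54159323 -0.2970452   0.08344893] 0.04225247171034554
```

View pics/f5.png

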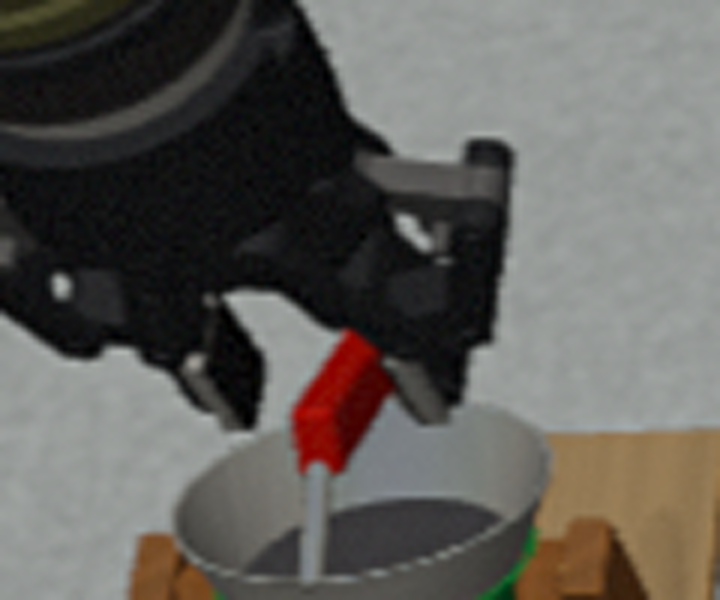

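```bash
python3 -m pendant '0 0.5 0.4 0;0 0 0 0;0 0 0 0';python3 -m pendant '0 0 0 0;0 0 0 0;0 0 0 0;0 0 0 0;0 0 0 0;0 0 0 0' 1 20;  python3 - <<'E'
from fun import *
o=ctrl.get_obs();p=o['tcp_pos'];print(p,o['width'])
im=ctrl.get_image("scene").copy(); c=im[210:310,70:190];cv2.imwrite("pics/f6.png",cv2.resize(c,(720,600),interpolation=2)[:,:,::-1])
E
```

```text
t: 23.58
tcp_pos: [0.5415, -0.2924, 0.0773]
tcp_rot: [[0.985, -0.001, 0.17], [-0.17, 0.001, 0.985], [-0.001, -1.0, 0.001]]
wrist_force: [-0.5, 0.3, -0.8]
width: 0.0428
t: 24.08
tcp_pos: [0.5415, -0.2934, 0.0773]
tcp_rot: [[0.985, -0.001, 0.171], [-0.171, -0.0, 0.985], [-0.001, -1.0, -0.001]]
wrist_force: [-0.5, -3.6, 0.2]
width: 0.0116
[ 0.54147898 -0.29344739  0.07729461] 0.011612919614791738
```

View pics/f6.png

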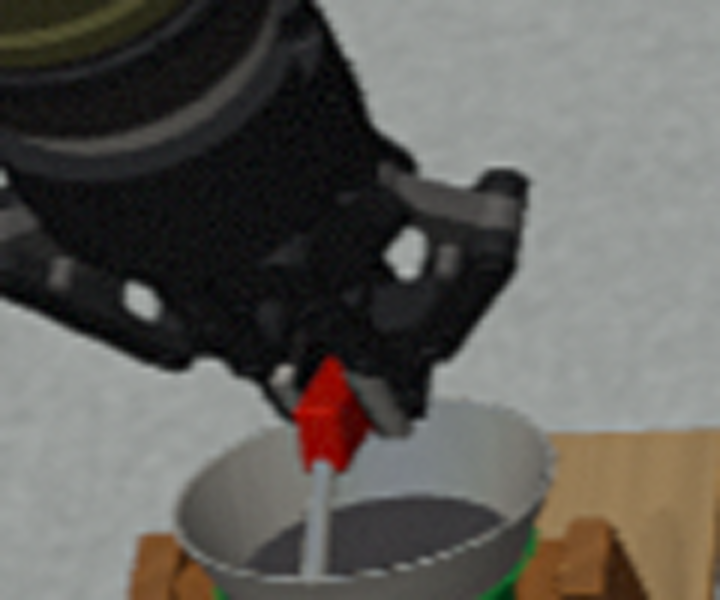

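```bash
python3 -m pendant '-0.4 -0.57 -0.1 0;-0.8 -1.15 0 0;-0.8 -1.15 0 0;-0.8 -1.15 0 0;-0.4 -0.57 0 0;0 0 0 0;0 0 0 0' 1 25;  python3 - <<'E'
from fun import *
o=ctrl.get_obs();p=o['tcp_pos'];print(p,o['width'])
im=ctrl.get_image("scene").copy(); c=im[200:330,50:206];cv2.imwrite("pics/f7.png",cv2.resize(c,(720,600),interpolation=2)[:,:,::-1])
E
```

```text
t: 24.72
tcp_pos: [0.51, -0.2884, 0.1241]
tcp_rot: [[0.985, 0.001, 0.17], [-0.17, 0.0, 0.985], [0.001, -1.0, 0.0]]
wrist_force: [1.1, -0.7, -2.1]
width: 0.0115
[ 0.51003843 -0.28839736  0.12411779] 0.011526004681474477
```

View pics/f7.png

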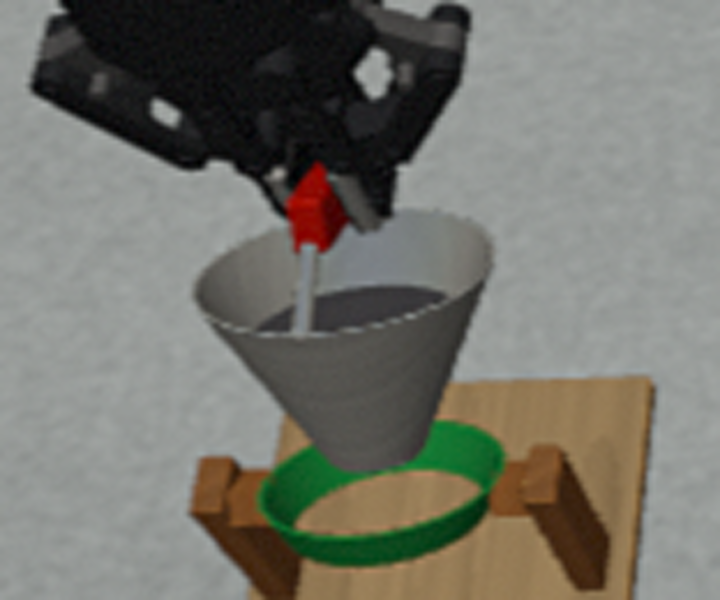

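```bash
python3 -m pendant '1 0.2 0 0;1 0.2 0 0;0.8 0 0 0;0.8 0 0 0;0.8 0 0 0;0 0 0 0' 1 22;  python3 - <<'E'
from fun import *
o=ctrl.get_obs();p=o['tcp_pos'];print(p,o['width'])
im=ctrl.get_image("scene").copy(); c=im[200:330,50:206];cv2.imwrite("pics/f8.png",cv2.resize(c,(720,600),interpolation=2)[:,:,::-1])
E
```

```text
t: 25.27
tcp_pos: [0.5531, -0.2954, 0.1176]
tcp_rot: [[0.985, -0.005, 0.17], [-0.17, 0.002, 0.985], [-0.005, -1.0, 0.001]]
wrist_force: [-2.9, 0.2, -3.2]
width: 0.0115
[ 0.55312556 -0.29536608  0.11762305] 0.011538606575593847
```

View pics/f8.png

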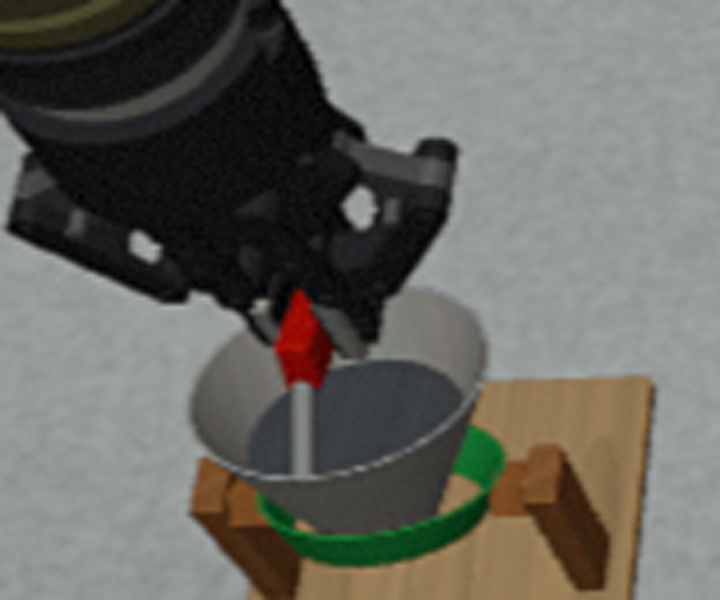

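```bash
python3 -m pendant '0.8 0 0 0;0.7 0 0 0;0 0 0 0;0 0 0 0';  python3 - <<'E'
from fun import *
o=ctrl.get_obs();p=o['tcp_pos'];print(p,o['width'])
im=ctrl.get_image("scene").copy(); cv2.imwrite("pics/f9full.png",im[:,:,::-1]); c=im[200:330,50:206];cv2.imwrite("pics/f9.png",cv2.resize(c,(720,600),interpolation=2)[:,:,::-1])
E
```

```text
t: 25.65
tcp_pos: [0.5672, -0.298, 0.1186]
tcp_rot: [[0.985, -0.003, 0.17], [-0.17, 0.002, 0.985], [-0.003, -1.0, 0.001]]
wrist_force: [-4.5, 0.3, 0.7]
width: 0.012
[ 0.5672213  -0.29800477  0.11855488] 0.012011998556150061
```

View pics/f9.png

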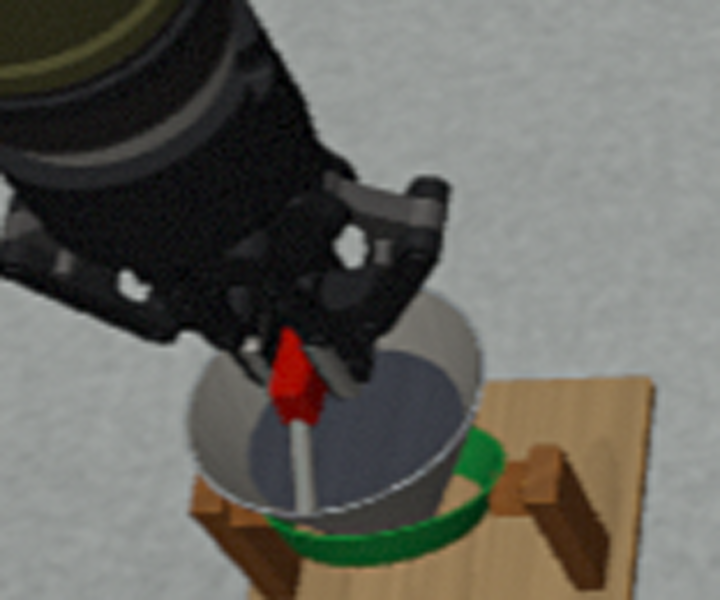

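```bash
cat > rim.py <<'E'
from fun import *
def rimpts(G,yaw,tilt,roll=0,d=-.027,r=.048,N=120):
    a=np.array([-np.sin(tilt)*np.cos(yaw),-np.sin(tilt)*np.sin(yaw),np.cos(tilt)]);y=np.array([-np.sin(yaw),np.cos(yaw),0])
    R=cv2.Rodrigues(roll*np.array([np.cos(yaw),np.sin(yaw),0]))[0]; a=R@a;y=R@y
    x=np.cross(y,a);t=np.linspace(0,2*np.pi,N)[:,None]
    return np.array(G)+d*a+r*(np.cos(t)*x+np.sin(t)*y)
def fitrim(pts,G0,yaw,n="scene",full=False):
    def f(v):
        q=proj(n,rimpts(v[:3],yaw,v[3],v[4])).astype(np.float32)
        r=[cv2.pointPolygonTest(q,(float(p[0]),float(p[1])),True) for p in pts]
        return np.r_[r,(v[:3]-G0)/.003,v[4]/.05]
    s=least_squares(f,[*G0,.1,0],diff_step=1e-3,loss='soft_l1'); return s.x,s.fun
E
python3 - <<'E'
from rim import *
p=ctrl.get_obs()['tcp_pos'];G=p+[0,0,.0187+.025]
pts=np.array([(188,420),(310,515),(483,370),(440,450),(225,480),(430,290),(205,370),(265,503),(380,498),(470,405),(463,320)])/4.615+[50,200]
x,f=fitrim(pts,G,-.17);print(x,G,np.degrees(x[3:]),f.round(1))
im=cv2.imread("pics/f9full.png");c=cv2.resize(im[200:330,50:206],(720,600),interpolation=2)
for v,col in((x,(255,255,0)),([*x[:3],0,0],(0,255,255))): cv2.polylines(c,[((proj("scene",rimpts(v[:3],-.17,*v[3:]))-[50,200])*4.615).astype(np.int32)],True,col,1)
cv2.imwrite("pics/f10.png",c)
E
```

```text
[ 0.56082271 -0.29898532  0.16268244  0.19878204  0.03000057] [ 0.5672793  -0.29798491  0.16227594] [11.38937205  1.71890631] [ 0.7 -0.7  0.5  0.6  3.   0.   0.2  1.6 -1.   1.2  1.4 -2.2 -0.3  0.1
  0.6]
```

View pics/f10.png

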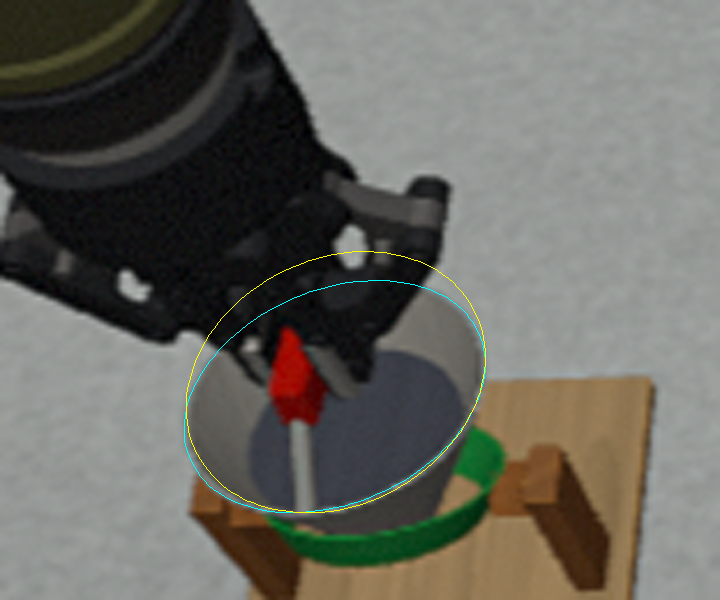

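```bash
python3 -m pendant '0.6 0 0 0;0.6 0 0 0;0 0 0 0;0 0 0 0';  python3 - <<'E'
from rim import *
o=ctrl.get_obs();p=o['tcp_pos'];print(p,o['width'])
im=ctrl.get_image("scene").copy()[:,:,::-1]; cv2.imwrite("pics/f11full.png",im);c=cv2.resize(im[200:330,50:206],(720,600),interpolation=2)
cv2.imwrite("pics/f11.png",c)
E
```

```text
t: 26.03
tcp_pos: [0.5796, -0.3003, 0.1201]
tcp_rot: [[0.985, -0.001, 0.17], [-0.17, 0.001, 0.985], [-0.001, -1.0, 0.0]]
wrist_force: [-5.6, 1.5, 5.9]
width: 0.0113
[ 0.57957398 -0.30032892  0.12013636] 0.011295662929109412
```

View pics/f11.png

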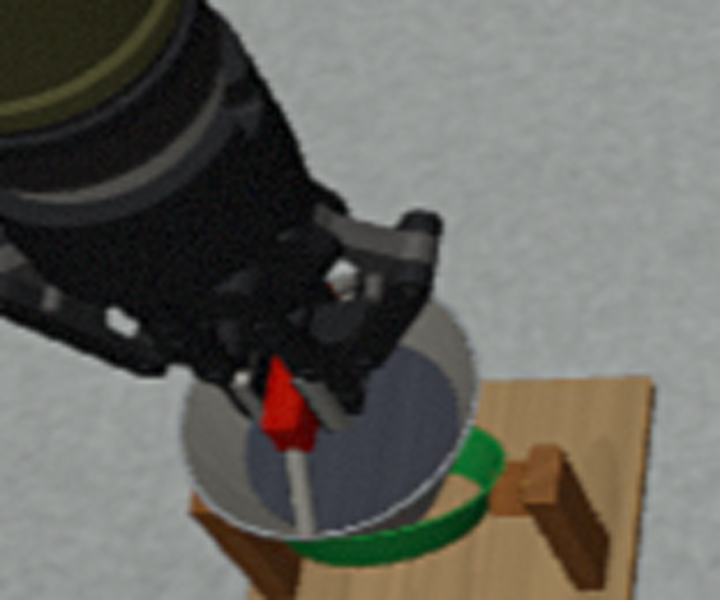

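```bash
python3 - <<'E'
from rim import *
p=ctrl.get_obs()['tcp_pos'];G=p+[-.004,0,.0187+.025]
pts=np.array([(182,430),(195,485),(235,525),(300,540),(370,525),(430,480),(465,420),(478,370),(465,330),(435,295),(200,385)])/4.615+[50,200]
x,f=fitrim(pts,G,-.17);print(x,G,np.degrees(x[3:]),f.round(1))
im=cv2.imread("pics/f11full.png");c=cv2.resize(im[200:330,50:206],(720,600),interpolation=2)
for v,col in((x,(255,255,0)),([*x[:3],0,0],(0,255,255))): cv2.polylines(c,[((proj("scene",rimpts(v[:3],-.17,*v[3:]))-[50,200])*4.615).astype(np.int32)],True,col,1)
cv2.imwrite("pics/f12.png",c)
E
```

```text
[ 0.57088028 -0.30204721  0.16503     0.00966232  0.06983457] [ 0.57557974 -0.30032497  0.16382635] [0.55360993 4.00122605] [-0.3  0.3  0.3  0.1 -0.3  0.3  1.  -0.   0.4 -0.   0.9 -1.6 -0.6  0.4
  1.4]
```

View pics/f12.png

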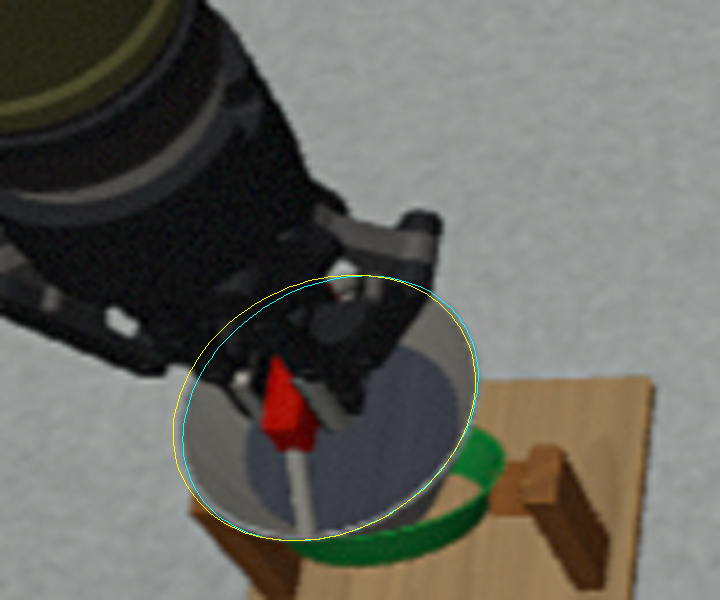

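```bash
python3 -m pendant '0 -1 0 0;0 -2 0 0;0 -3 0 0;0 -3 0 0;0 -3 0 0;0 0 0 0;0 0 0 0' 1 30;  python3 - <<'E'
from rim import *
o=ctrl.get_obs();p=o['tcp_pos'];print(p,o['width'],o['wrist_force'])
u=proj("scene",p)[0].astype(int);x,y=u-[78,65];x=max(x,0)
im=ctrl.get_image("scene").copy()[:,:,::-1]; cv2.imwrite("pics/f13full.png",im);c=cv2.resize(im[y:y+130,x:x+156],(720,600),interpolation=2)
cv2.imwrite("pics/f13.png",c);print(x,y)
im=ctrl.get_image("top").copy()[:,:,::-1]; cv2.imwrite("pics/f13top.png",im)
E
```

```text
t: 26.67
tcp_pos: [0.5829, -0.3015, 0.2422]
tcp_rot: [[0.985, 0.007, 0.17], [-0.17, -0.002, 0.985], [0.007, -1.0, -0.001]]
wrist_force: [0.6, 0.5, -2.5]
width: 0.0113
[ 0.58286119 -0.30153085  0.24215016] 0.011283576680331813 [ 0.62212301  0.45676309 -2.51074639]
17 194
```

View pics/f13.png

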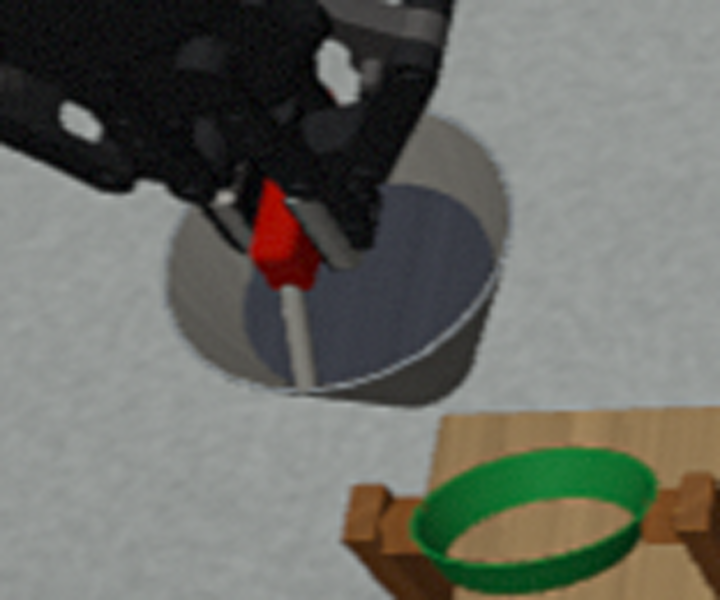

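View pics/f13top.png

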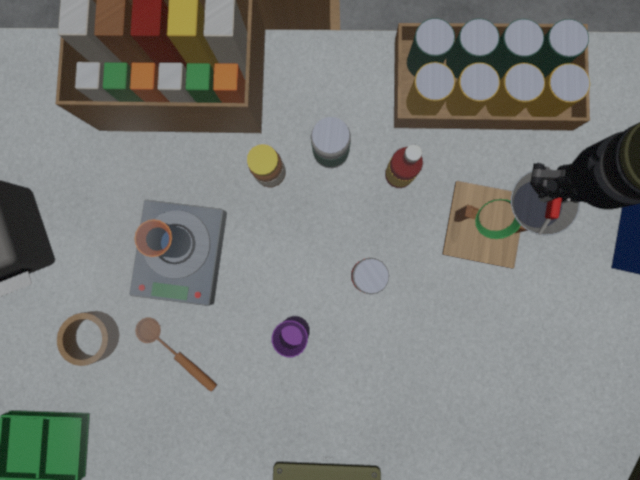

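```bash
python3 - <<'E'
from rim import *
p=ctrl.get_obs()['tcp_pos'];G=p+[-.004,0,.0187+.025]
pts=np.array([(168,280),(180,325),(220,370),(270,390),(330,388),(400,365),(455,320),(495,265),(510,210),(490,160),(450,120)])/4.615+[17,194]
x,f=fitrim(pts,G,-.17);print(x,G,np.degrees(x[3:]),f.round(1))
# jar in top
T=cv2.imread("pics/f13top.png")[:,:,::-1].copy();hsv=cv2.cvtColor(T,cv2.COLOR_RGB2HSV)
for S in(50,70):
    k=np.zeros(T.shape[:2],np.uint8); b=(slice(215,260),slice(130,175)); k[b]=(((hsv[...,0]<25)|(hsv[...,0]>170))&(hsv[...,1]>S))[b]*255
    c=max(cv2.findContours(k,cv2.RETR_EXTERNAL,cv2.CHAIN_APPROX_NONE)[0],key=cv2.contourArea);h=cv2.convexHull(c).reshape(-1,2).astype(float)
    print(S,circfit("top",h,.156),circfit("top",h,.156,.0325)[0])
E
```

```text
[ 0.56957453 -0.30464708  0.28305288  0.01758603  0.04371395] [ 0.57641645 -0.30044708  0.28211273] [1.00760544 2.50462461] [ 0.2  1.1  0.7 -0.  -0.  -0.3  0.6  0.5  0.1  1.4  0.5 -2.3 -1.4  0.3
  0.9]
50 (array([0.51731865, 0.29867945, 0.03196632]), np.float64(0.00026454447782305046)) [0.51746501 0.29872633]
70 (array([0.51742526, 0.29845257, 0.03149873]), np.float64(0.00020252596166626946)) [0.51729393 0.29847836]
```

```bash
python3 -m pendant '0 -3 0 0;-0.5 0 1.8 0;-1 0 3.6 0;-1 0 3.7 0;-1 0 3.7 0;-1 0 3.7 0;-1 0 3.7 0;-1 0 3.7 0;-1 0 3.7 0;-1 0 3.7 0'; python3 -m pendant '-1 0 3.7 0;-1 0 3.7 0;-1 0 3.7 0;-1 0 3.7 0;-1 0 3.7 0;-1 0 3.7 0;-0.7 0 2.9 0;-0.4 0 1.6 0;0 0 0 0;0 0 0 0';  python3 - <<'E'
from rim import *
o=ctrl.get_obs();p=o['tcp_pos'];print(p,o['width'],o['wrist_force'])
im=ctrl.get_image("scene").copy()[:,:,::-1]; cv2.imwrite("pics/h1full.png",im);c=cv2.resize(im[80:260,400:616],(720,600),interpolation=2)
cv2.imwrite("pics/h1.png",c)
im=ctrl.get_image("top").copy()[:,:,::-1]; cv2.imwrite("pics/h1top.png",im)
E
```

```text
t: 27.6
tcp_pos: [0.5482, 0.0243, 0.2674]
tcp_rot: [[0.985, -0.004, 0.17], [-0.17, 0.001, 0.985], [-0.004, -1.0, 0.0]]
wrist_force: [0.5, 0.4, -2.1]
width: 0.0115
t: 28.43
tcp_pos: [0.5243, 0.2978, 0.2678]
tcp_rot: [[0.986, -0.003, 0.169], [-0.169, -0.001, 0.986], [-0.003, -1.0, -0.002]]
wrist_force: [0.4, -0.7, -1.2]
width: 0.0114
[0.52429922 0.29777622 0.26781911] 0.01137432446702544 [ 0.42740573 -0.74158481 -1.16913846]
```

View pics/h1.png

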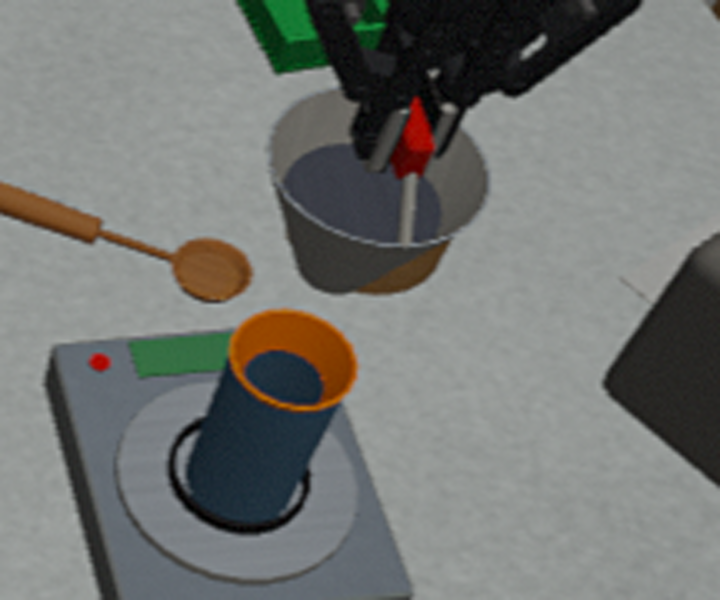

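```bash
cat >> rim.py <<'E'
def fit2(pts,G0,yaw,sig=.01,n="scene",tsig=.2,rsig=.03):
    def f(v):
        q=proj(n,rimpts(v[:3],yaw,v[3],v[4])).astype(np.float32)
        r=[cv2.pointPolygonTest(q,(float(p[0]),float(p[1])),True) for p in pts]
        return np.r_[np.array(r)/.6,(v[:3]-G0)/sig,v[3]/tsig,v[4]/rsig]
    s=least_squares(f,[*G0,.02,0],diff_step=1e-3,loss='soft_l1'); C=np.linalg.inv(s.jac.T@s.jac); return s.x,np.sqrt(np.diag(C)),s.fun
E
python3 - <<'E'
from rim import *
p=ctrl.get_obs()['tcp_pos'];G=p+[-.004,0,.0187+.025]
pts=np.array([(270,150),(280,190),(310,220),(345,238),(400,246),(450,235),(480,205),(488,180),(475,150),(300,105),(330,92)])/3.3333+[400,80]
for sig in(.003,.01):
  x,e,f=fit2(pts,G,-.17,sig);print(x-[*p,0,0],e.round(4),np.degrees(x[3:]),f[:11].round(1))
im=cv2.imread("pics/h1full.png");c=cv2.resize(im[80:260,400:616],(720,600),interpolation=2)
for d,r in((-.027,.048),(-.096,.016)): cv2.polylines(c,[((proj("scene",rimpts(x[:3],-.17,*x[3:],d=d,r=r))-[400,80])*3.3333).astype(np.int32)],True,(255,255,0),1)
cv2.imwrite("pics/h2.png",c)
E
```

```text
[-0.00991005  0.00538566  0.04488439  0.04633238 -0.00991783] [0.0024 0.0023 0.003  0.0183 0.0164] [ 2.65464971 -0.56824993] [ 3.1  1.  -0.1 -0.7  0.1  0.9  2.1 -0.   0.4  1.5 -0.5]
[-0.01876592  0.01344475  0.0335263   0.02257738  0.00190967] [0.0055 0.005  0.0071 0.0238 0.0176] [1.29358859 0.10941621] [ 1.6  0.2 -0.3 -0.5  0.2  0.5  1.3 -0.5  0.6  0.9 -0.5]
```

View pics/h2.png

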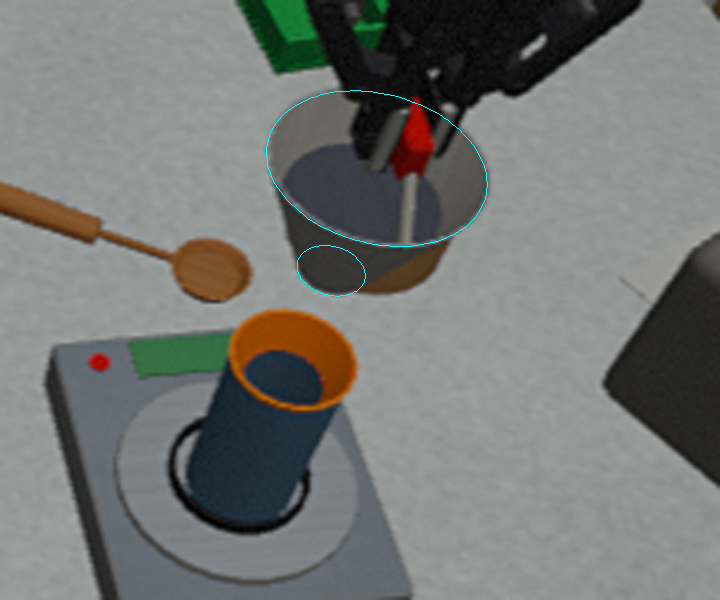

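```bash
cat >> rim.py <<'E'
def fit3(pts,p,yaw,bias=(.0011,-.0004,0),n="scene"):
    ex=np.array([np.cos(yaw),np.sin(yaw),0]);b=np.array(bias)
    g=lambda v:p+b+v[0]*ex+[0,0,v[1]]
    def f(v):
        q=proj(n,rimpts(g(v),yaw,v[2],0)).astype(np.float32)
        return [cv2.pointPolygonTest(q,(float(a[0]),float(a[1])),True) for a in pts]
    s=least_squares(f,[-.01,.044,.02],diff_step=1e-3,loss='soft_l1');C=np.linalg.inv(s.jac.T@s.jac); return s.x,np.sqrt(np.diag(C)),s.fun,g(s.x)
E
python3 - <<'E'
from rim import *
p=ctrl.get_obs()['tcp_pos']
pts=np.array([(270,150),(280,190),(310,220),(345,238),(400,246),(450,235),(480,205),(488,180),(475,150),(300,105),(330,92)])/3.3333+[400,80]
print(fit3(pts,p,-.17))
p2=np.array([.5829,-.3015,.2422])
pts=np.array([(168,280),(180,325),(220,370),(270,390),(330,388),(400,365),(455,320),(495,265),(510,210),(490,160),(450,120)])/4.615+[17,194]
print(fit3(pts,p2,-.17))
E
```

```text
(array([-0.00731557,  0.05038705,  0.06558412]), array([0.00163944, 0.00156193, 0.02447878]), array([ 2.70207477,  1.20724269,  0.17698399, -0.44321134, -0.23171369,
        0.21051874,  1.19346902,  0.14140423,  0.42357277,  0.99998363,
       -0.40884867]), array([0.51867687, 0.29719459, 0.31909513]))
(array([-0.0096293 ,  0.04947959,  0.05079827]), array([0.00190427, 0.00298055, 0.04393923]), array([ 1.72727798,  1.95895146,  0.65016442, -0.48337734, -0.3694602 ,
       -0.225061  ,  1.18436931,  1.52984514,  1.11966061,  1.89849056,
        0.42356   ]), array([ 0.57450951, -0.30027089,  0.29167959]))
```

```bash
python3 -m pendant '0.1 2 0 0;0 2 0 0;0 1 0 0;0 0.6 0 0;0 0 0 0;0 0 0 0'; python3 - <<'E'
from rim import *
o=ctrl.get_obs();p=o['tcp_pos'];print(p,o['width'],o['wrist_force'])
im=ctrl.get_image("scene").copy()[:,:,::-1]; cv2.imwrite("pics/h3full.png",im);c=cv2.resize(im[110:260,420:600],(720,600),interpolation=2)
cv2.imwrite("pics/h3.png",c)
E
```

```text
t: 29.03
tcp_pos: [0.5261, 0.2969, 0.214]
tcp_rot: [[0.985, -0.001, 0.171], [-0.171, 0.001, 0.985], [-0.001, -1.0, 0.001]]
wrist_force: [-0.2, 0.6, -2.1]
width: 0.0112
[0.52613035 0.29694013 0.21400435] 0.011211275181700555 [-0.2098535   0.64786853 -2.12234168]
```

View pics/h3.png

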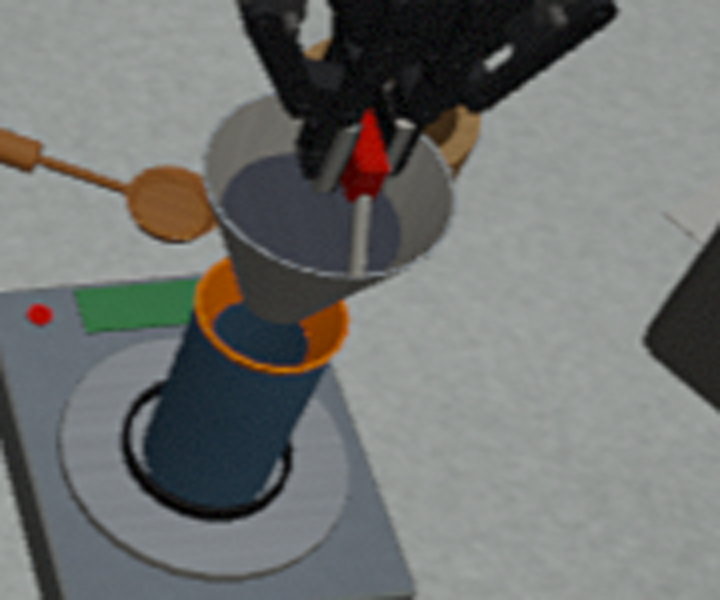

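```bash
python3 - <<'E'
from rim import *
p=ctrl.get_obs()['tcp_pos']
pts=np.array([(205,170),(215,205),(245,240),(290,262),(350,275),(400,265),(440,235),(453,200),(445,165),(240,110),(265,95)])/4+[420,110]
r=fit3(pts,p,-.17);print(r)
def O(v): 
    G=r[3];t=v;return G-.096*np.array([-np.sin(t)*np.cos(-.17),-np.sin(t)*np.sin(-.17),np.cos(t)])
print(O(r[0][2]),'jar scene .5201 .2993')
im=cv2.imread("pics/h3full.png");c=cv2.resize(im[110:260,420:600],(720,600),interpolation=2)
for t,col in((r[0][2],(255,255,0)),(0,(0,255,0))):
  for d,rr in((-.027,.048),(-.096,.016)): cv2.polylines(c,[((proj("scene",rimpts(r[3],-.17,t,0,d=d,r=rr))-[420,110])*4).astype(np.int32)],True,col,1)
cv2.imwrite("pics/h4.png",c)
E
```

```text
(array([-0.00933619,  0.04967547,  0.0610549 ]), array([0.0017139 , 0.0017435 , 0.02804832]), array([ 1.54833606,  0.71473285, -0.18761032,  0.03897621, -0.48955258,
        0.19910375,  0.87303068,  0.51573038, -0.01197781,  1.14751677,
       -0.25867632]), array([0.51840197, 0.29851377, 0.26422014]))
[0.52417516 0.29752277 0.16839902] jar scene .5201 .2993
```

View pics/h4.png

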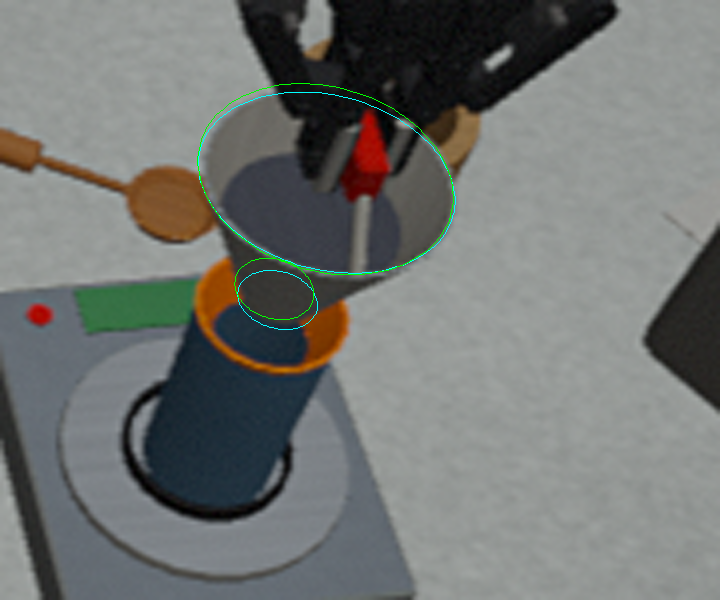

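```bash
python3 -m pendant '-0.1 1 0.15 0;0 1 0 0;0 0.6 0 0;0 0 0 0;0 0 0 0' 1 25; python3 -m pendant '0 0.4 0 0;0 0 0 0;0 0 0 0';python3 -m pendant '0 0.3 0 0;0 0 0 0;0 0 0 0'
```

```text
t: 29.5
tcp_pos: [0.5245, 0.299, 0.1867]
tcp_rot: [[0.985, -0.003, 0.17], [-0.17, 0.0, 0.985], [-0.003, -1.0, -0.0]]
wrist_force: [-0.3, -1.0, -2.4]
width: 0.0113
t: 29.75
tcp_pos: [0.5251, 0.2992, 0.1836]
tcp_rot: [[0.985, -0.001, 0.17], [-0.17, 0.001, 0.985], [-0.001, -1.0, 0.001]]
wrist_force: [0.1, -0.3, -1.1]
width: 0.0112
t: 30.0
tcp_pos: [0.5251, 0.2991, 0.1805]
tcp_rot: [[0.985, -0.001, 0.17], [-0.17, 0.001, 0.985], [-0.001, -1.0, 0.001]]
wrist_force: [-0.2, 0.2, -0.5]
width: 0.0113
```

```bash
python3 -m pendant '0 0.2 0 0;0 0 0 0;0 0 0 0';python3 -m pendant '0 0.2 0 0;0 0 0 0;0 0 0 0';python3 -m pendant '0 0.1 0 0;0 0 0 0;0 0 0 0'
```

```text
t: 30.25
tcp_pos: [0.5251, 0.2991, 0.1785]
tcp_rot: [[0.985, -0.001, 0.17], [-0.17, 0.001, 0.985], [-0.001, -1.0, 0.001]]
wrist_force: [0.1, -0.7, -1.9]
width: 0.0112
t: 30.5
tcp_pos: [0.525, 0.2991, 0.1764]
tcp_rot: [[0.985, -0.001, 0.17], [-0.17, 0.001, 0.985], [-0.001, -1.0, 0.0]]
wrist_force: [0.2, -0.9, -2.1]
width: 0.0113
t: 30.75
tcp_pos: [0.5251, 0.2992, 0.1756]
tcp_rot: [[0.985, -0.001, 0.17], [-0.17, 0.001, 0.985], [-0.001, -1.0, 0.001]]
wrist_force: [-0.2, -0.1, -0.8]
width: 0.0111
```

```bash
python3 -m pendant '0 0.2 0 0;0 0 0 0;0 0 0 0';python3 -m pendant '0 0.2 0 0;0 0 0 0;0 0 0 0'; python3 - <<'E'
from rim import *
o=ctrl.get_obs();p=o['tcp_pos'];print(p,o['width'],o['wrist_force'])
im=ctrl.get_image("scene").copy()[:,:,::-1]; cv2.imwrite("pics/h5full.png",im);c=cv2.resize(im[110:260,420:600],(720,600),interpolation=2)
cv2.imwrite("pics/h5.png",c)
E
```

```text
t: 31.0
tcp_pos: [0.5249, 0.2993, 0.1734]
tcp_rot: [[0.985, -0.001, 0.17], [-0.17, 0.001, 0.985], [-0.002, -1.0, 0.001]]
wrist_force: [-0.6, -0.1, -1.9]
width: 0.0112
t: 31.25
tcp_pos: [0.525, 0.2994, 0.1723]
tcp_rot: [[0.985, -0.001, 0.17], [-0.17, 0.002, 0.985], [-0.001, -1.0, 0.002]]
wrist_force: [-2.5, -0.2, 3.2]
width: 0.0114
[0.52502618 0.29942398 0.17227309] 0.011366377506411828 [-2.46524891 -0.23461499  3.24584712]
```

View pics/h5.png

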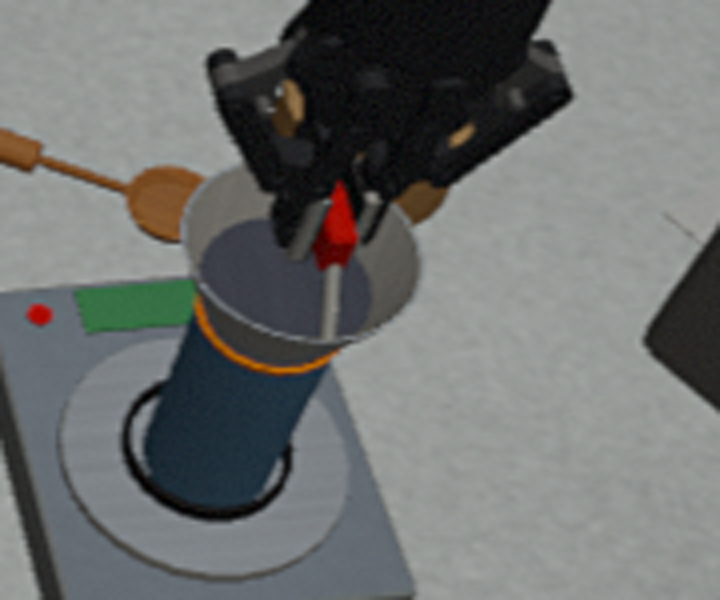

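```bash
python3 -m pendant '-0.15 0.1 0 0;0 0 0 0;0 0 0 0';python3 -m pendant '0 0.15 0 0;0 0 0 0;0 0 0 0';python3 -m pendant '0 0.15 0 0;0 0 0 0;0 0 0 0'
```

```text
t: 31.55
tcp_pos: [0.5247, 0.2995, 0.1722]
tcp_rot: [[0.985, 0.002, 0.17], [-0.17, 0.001, 0.985], [0.002, -1.0, 0.002]]
wrist_force: [-1.2, -2.0, 6.8]
width: 0.0115
t: 31.8
tcp_pos: [0.525, 0.2997, 0.172]
tcp_rot: [[0.985, 0.003, 0.171], [-0.171, 0.002, 0.985], [0.003, -1.0, 0.003]]
wrist_force: [-2.1, -1.7, 13.5]
width: 0.0114
t: 32.05
tcp_pos: [0.5253, 0.2998, 0.1719]
tcp_rot: [[0.985, 0.005, 0.171], [-0.171, 0.003, 0.985], [0.004, -1.0, 0.004]]
wrist_force: [-4.1, -2.9, 19.2]
width: 0.0116
```

```bash
python3 - <<'E'
from rim import *
p=ctrl.get_obs()['tcp_pos']
im=ctrl.get_image("scene").copy()[:,:,::-1]; cv2.imwrite("pics/h6full.png",im);c=cv2.resize(im[110:260,420:600],(720,600),interpolation=2)
# expected home rim and jar rim in scene frame
O=np.array([.5201,.2993,.128]);G=O+[0,0,.096]
for d,r in((-.027,.048),): cv2.polylines(c,[((proj("scene",rimpts(G,-.17,0,0,d=d,r=r))-[420,110])*4).astype(np.int32)],True,(0,255,0),1)
cv2.polylines(c,[((proj("scene",rimpts([*O[:2],.156],0,0,0,d=0,r=.0325))-[420,110])*4).astype(np.int32)],True,(255,0,255),1)
cv2.imwrite("pics/h6.png",c)
E
```

```text
(no output)
```

View pics/h6.png

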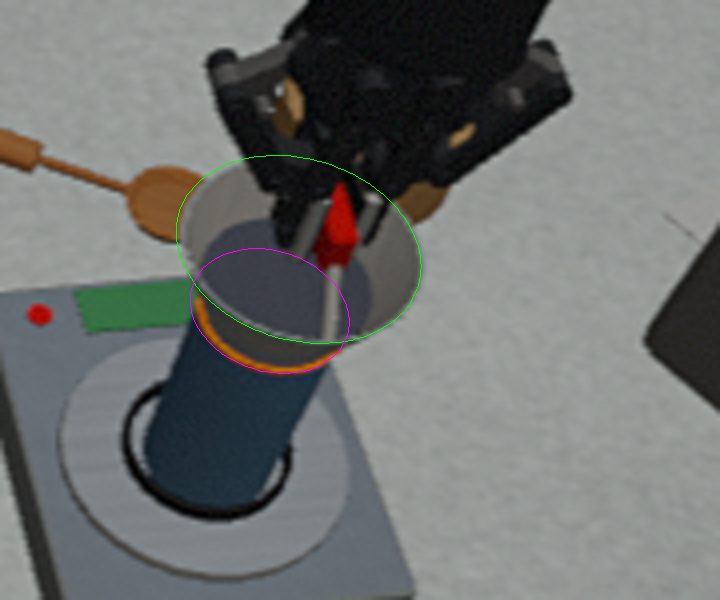

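```bash
python3 -m pendant '0 -0.25 0 0;0 0 0 0;0 0 0 0'; python3 -m pendant '0 0 0 0;0 0 0 0;0 0 0 0;0 0 0 0' 0.3; python3 - <<'E'
from rim import *
o=ctrl.get_obs();print(o['tcp_pos'],o['width'],o['wrist_force'])
im=ctrl.get_image("scene").copy()[:,:,::-1];c=cv2.resize(im[110:260,420:600],(720,600),interpolation=2)
cv2.imwrite("pics/h7.png",c)
E
```

```text
t: 32.35
tcp_pos: [0.5248, 0.2996, 0.1721]
tcp_rot: [[0.985, 0.002, 0.171], [-0.171, 0.002, 0.985], [0.002, -1.0, 0.002]]
wrist_force: [-2.0, -1.8, 11.2]
width: 0.0117
t: 32.68
tcp_pos: [0.5235, 0.2993, 0.1693]
tcp_rot: [[0.985, -0.002, 0.17], [-0.17, 0.0, 0.985], [-0.002, -1.0, 0.0]]
wrist_force: [1.1, 0.4, 0.2]
width: 0.0295
[0.52348886 0.29934158 0.16932279] 0.029548669441339416 [1.07300488 0.38684184 0.24710134]
```

View pics/h7.png

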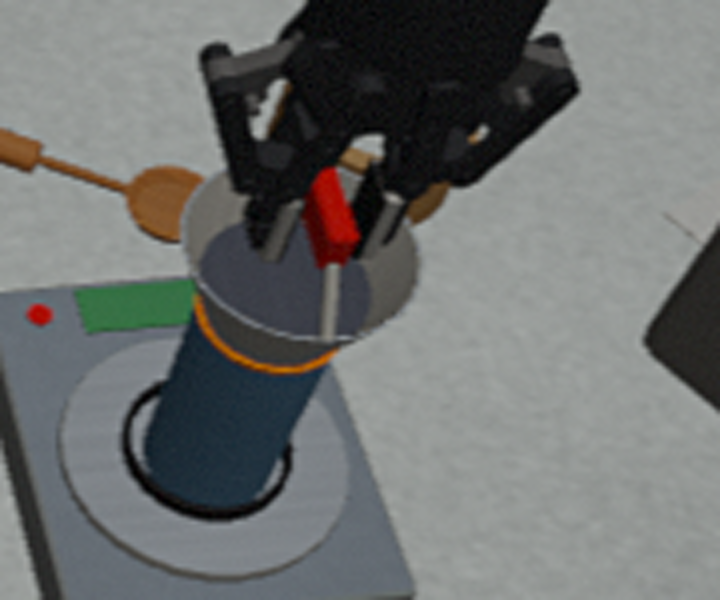

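Released and settled. Withdraw straight up, then sideways out of view, and check.

```bash
python3 -m pendant '0 -0.5 0 0;0 -1 0 0;0 -2 0 0;0 -3 0 0;0 -3 0 0;0 -3 0 0;0 0 -3 0;0 0 -4 0;0 0 -4 0;0 0 -4 0'; python3 -m pendant '0 0 -4 0;0 0 -4 0;0 0 -4 0;0 0 -3 0;0 0 0 0;0 0 0 0;0 0 0 0'; python3 - <<'E'
from rim import *
o=ctrl.get_obs();print(o['tcp_pos'],o['width'],o['wrist_force'])
im=ctrl.get_image("scene").copy()[:,:,::-1]; cv2.imwrite("pics/k1full.png",im);c=cv2.resize(im[110:260,420:570],(400,400),interpolation=2)
T=ctrl.get_image("top").copy()[:,:,::-1]; cv2.imwrite("pics/k1top.png",T);d=cv2.resize(T[180:300,100:220],(400,400),interpolation=2)
cv2.imwrite("pics/k1.png",np.hstack([c,d]))
E
```

```text
t: 33.57
tcp_pos: [0.4981, 0.1505, 0.2962]
tcp_rot: [[0.986, 0.001, 0.169], [-0.169, 0.001, 0.986], [0.001, -1.0, 0.001]]
wrist_force: [0.3, -0.8, 0.7]
width: 0.03
t: 34.15
tcp_pos: [0.4731, 0.004, 0.2956]
tcp_rot: [[0.985, 0.0, 0.171], [-0.171, 0.002, 0.985], [0.0, -1.0, 0.002]]
wrist_force: [-0.0, -0.2, -0.3]
width: 0.0298
[0.473097   0.00396953 0.29561262] 0.02984580285065143 [-0.00425059 -0.2306763  -0.29744655]
```

View pics/k1.png

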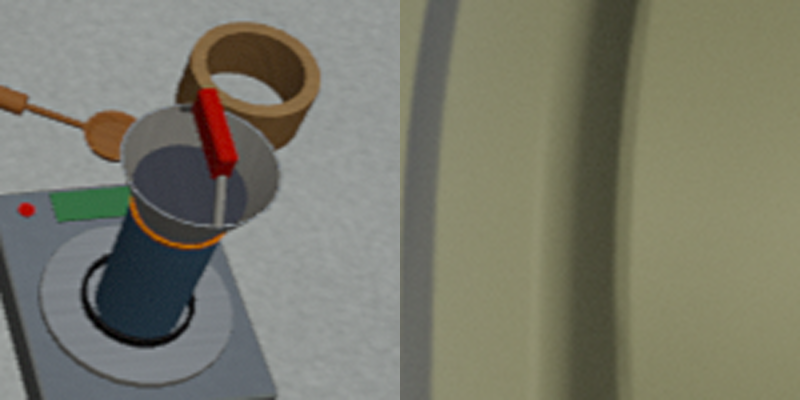

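View pics/k1top.png

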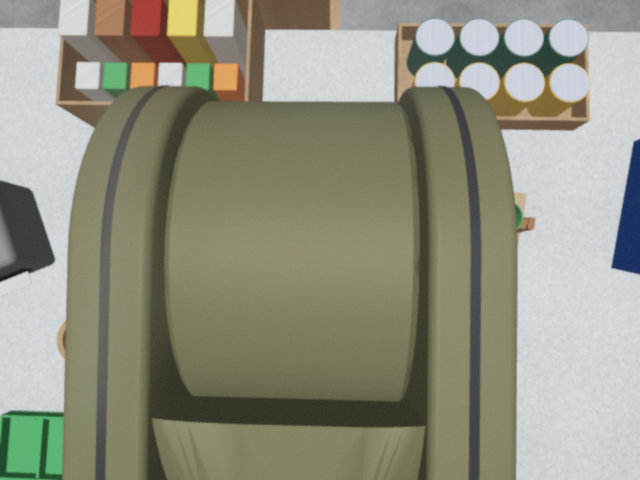

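```bash
python3 -m pendant '-0.5 0 -4 0;-0.5 0 -4 0;-0.5 0 -4 0;-0.5 0 -4 0;-0.5 0 -4 0;-0.5 0 -4 0;-0.5 0 -4 0;-0.5 0 -4 0;0 0 0 0;0 0 0 0'; python3 - <<'E'
from rim import *
S=ctrl.get_image("scene").copy()[:,:,::-1];T=ctrl.get_image("top").copy()[:,:,::-1]
cv2.imwrite("pics/k2full.png",S);cv2.imwrite("pics/k2top.png",T)
O=np.array([.5201,.2993,.128]);Ot=np.array([.5173,.2986,.128])
out=[]
for n,im,(x,y),o in(("scene",S,(440,110),O),("top",T,(100,190),Ot)):
    c=cv2.resize(im[y:y+100,x:x+100],(400,400),interpolation=2)
    cv2.polylines(c,[((proj(n,rimpts(o+[0,0,.096],-.17,0,0))-[x,y])*4+2).astype(np.int32)],True,(0,255,0),1)
    cv2.polylines(c,[((proj(n,rimpts([*o[:2],.156],0,0,0,d=0,r=.0325))-[x,y])*4+2).astype(np.int32)],True,(255,0,255),1)
    out.append(c)
cv2.imwrite("pics/k2.png",np.hstack(out))
E
```

```text
t: 35.08
tcp_pos: [0.379, -0.3057, 0.2943]
tcp_rot: [[0.985, -0.001, 0.172], [-0.172, 0.002, 0.985], [-0.002, -1.0, 0.001]]
wrist_force: [0.2, 1.0, -0.6]
width: 0.0298
```

View pics/k2.png

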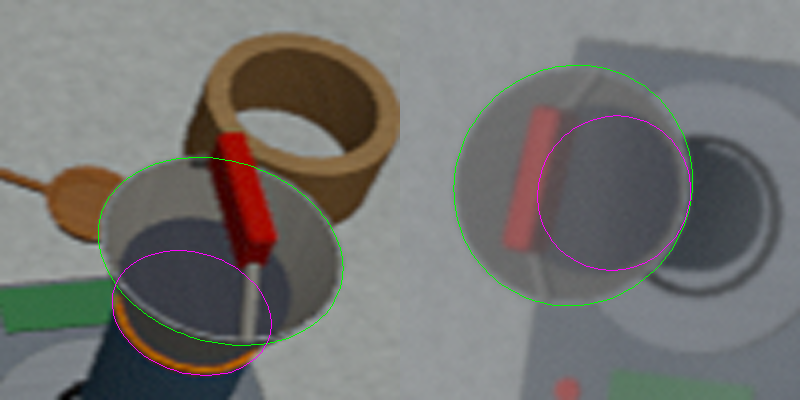

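View pics/k2top.png

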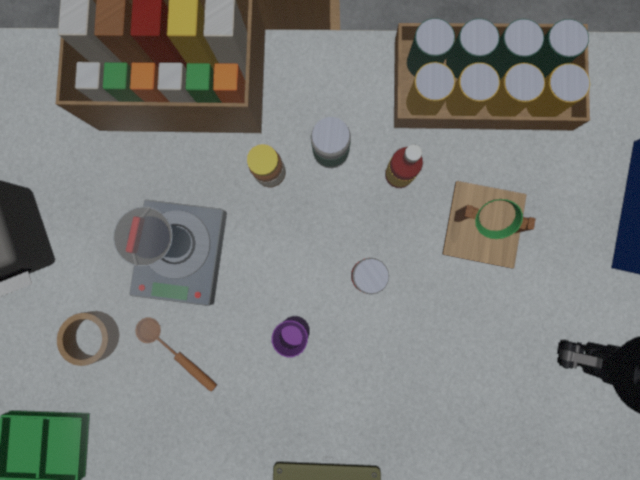

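```bash
python3 - <<'E'
from rim import *
ims={"scene":cv2.imread("pics/k2full.png",0).astype(np.float32),"top":cv2.imread("pics/k2top.png",0).astype(np.float32)}
O={"scene":np.array([.5201,.2993,.128]),"top":np.array([.5173,.2986,.128])}
from scipy.ndimage import map_coordinates as mc
for n in ims:
    g=cv2.GaussianBlur(ims[n],(0,0),.8)
    q=proj(n,rimpts(O[n]+[0,0,.096],-.17,0,0,N=60)[:-1]);c=q.mean(0);P=[]
    t=np.roll(q,-1,0)-np.roll(q,1,0);nn=np.c_[t[:,1],-t[:,0]];nn/=np.linalg.norm(nn,axis=1)[:,None];nn*=np.sign(((q-c)*nn).sum(1))[:,None]
    s=np.arange(-3,3.01,.25)
    for a,b in zip(q,nn):
        L=a+s[:,None]*b;v=mc(g,[L[:,1],L[:,0]],order=1);d=np.abs(np.gradient(v))
        k=d.argmax()
        if d[k]>1.5 and 1<k<len(s)-2: P.append(L[k])
    P=np.array(P)
    def f(v):
        w=proj(n,rimpts(O[n]+[v[0],v[1],.096+v[2]],-.17,v[3],v[4])).astype(np.float32)
        return np.r_[[cv2.pointPolygonTest(w,(float(p[0]),float(p[1])),True) for p in P],v[2]/.003]
    r=least_squares(f,[0,0,0,.01,.01],diff_step=1e-3,x_scale=[.01,.01,.01,.1,.1],loss='soft_l1',f_scale=.5);C=np.linalg.inv(r.jac.T@r.jac)*np.median(r.fun**2)*2
    print(n,len(P),"dxyz mm",(r.x[:3]*1e3).round(1),"tilt,roll deg",np.degrees(r.x[3:]).round(1),"sd",np.degrees(np.sqrt(np.diag(C))[3:]).round(1),np.median(abs(r.fun)).round(2))
E
```

```text
scene 54 dxyz mm [-6.1  3.8 -6.8] tilt,roll deg [-0.2  1.4] sd [1.  1.1] 0.51
top 47 dxyz mm [  1.2   4.7 -12. ] tilt,roll deg [-0.5  0.2] sd [0.8 0.7] 0.19
```

```bash
python3 - <<'E'
from station import ctrl
print(ctrl.sign_off(), ctrl.get_obs()['t'])
E
```

```text
the job is handed in; nothing more can be done
the job is handed in; nothing more can be done
```

I stood the blue, orange-rimmed jar upright in the scale's ring. I then took the funnel off its holder, seated it in the jar's mouth, let go, backed the arm off and handed the job in at about 35 s. The job reports no verdict, so whether it passed rests on the checks below.

**Method:** The moves can't tilt the tool, so I drew the funnel out along its leaning axis. I then levelled it by pushing its lower end against the holder's collar until it swung upright in the fingers. Lowered into the jar, it came to a hard stop; I pressed to about 19 N, eased off to about 11 N, then let go.

**Last checks:**
- **Funnel:** it measured level to about 1° in both cameras. Its rim matched the expected fully-home position to within 1–2 pixels. Height above the jar can't be measured well from the pictures: the free fit wandered 7–12 mm low, so "fully home" rests on the hard stop and the overlay.
- **Jar:** it stood upright, about 2–3 mm off the ring's centre. The two cameras disagreed by a few mm.
- **Bystanders:** the tins, sauce bottle and yellow-capped jar looked unmoved in the final top picture. I compared them by eye and did not measure them.

**What went wrong on the way:**
- Joint 6 reached its limit early, which left the tool tilted by 2°. I removed the tilt before gripping anything.
- The real fingertips sat about 22 mm short of the reported tool tip. My first closing on the jar was therefore too high, on the rim; I opened and gripped lower.

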